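Unsnap the split ring of a wire reel

TASK

A dark split ring, snapped into the groove of the brass spindle, locks the copper-wire spool on its reel. Take the hook pick from its stand, work its toe under one turned-out end of the ring and lift with care, then the other end if it is still caught, until the ring has sprung out of its groove on both sides; do not press hard on the plastic spool, strain the ring, or touch the ring with the gripper while it is still in the groove. Then put the pick back upright in its stand, lay the ring flat in the green dish, and leave the other things where they are.

Things in the scene. Friction and masses are not known exactly. Their poses are not given: they have to be found in the camera images.
- reel: Fixed reel: white spool of copper wire on a dark round foot 120 mm across, with a brass spindle 21 mm across, 66 mm tall in all. Origin at the centre of its underside, z up along the spindle. The spool's upper flange is a flat white disc, 110 mm across; a white boss on it, 36 mm across and 5 mm high, carries the ring
- reel_flange (a point): on the spindle's axis at the height of the upper flange's top face, 44 mm above the reel's origin
- reel_lips (a point): on the spindle's axis, midway between two rounded greased brass lips (3 mm radius) on the spindle's +y and -y sides (reel axes), 56.5 mm above the reel's origin. They stick out to 13 mm from the axis and overhang the ring by about 1.5 mm; the space below them is the groove
- ring: Loose split ring of dark 6 mm round wire, 60 g. Origin: centre of its circle, mid-wire; z up. Circle 29 mm across mid-wire, 35 mm outside. At the gap (-x side) both ends turn out into straight legs towards -x, at y = +9.5 and -9.5 mm, out to x = -35 mm. Seated, its underside is 5 mm above the flange, so a toe fits under the legs outside the boss. May be turned a little from the reel
- ring_side_l (a point): middle of the wire on the ring's +y side, 14.5 mm from its centre, under one lip: 52 mm above the reel's origin when seated, over 57.5 mm when out of the groove. Once both sides are out the ring rests loosely round the spindle on top of the lips, about 61 mm up, and can be gripped across its two sides (35 mm) and lifted off
- ring_side_r (a point): the same on the ring's -y side, under the other lip
- ring_end_l (a point): outermost point of the ring's end on its +y side, at mid-wire height. Levered up with some 6 to 12 N at the end, the ring spreads (it springs open about its +x side, some 0.42 N m/rad, and cannot close further) and the side on that end snaps over its lip; the other side usually stays caught, with the ring hanging tilted, until its own end is lifted in the same way (the ends rise 10 to 30 mm)
- ring_end_r (a point): outermost point of the ring's end on its -y side, at mid-wire height
- pick: Loose hook pick, 70 g, standing upright in the stand. Origin on its shaft's axis at the underside of the toe; z up along the shaft, the toe points to +x. Toe: steel, 8 mm wide, 3 mm thick, tip 17 mm from the shaft's axis. Shaft 5 mm across. Round brass guard, 40 mm across, from 48 to 52 mm above the origin; above it the wooden handle, 16 x 16 mm square (sides along x and y), from 52 to 112 mm
- stand: Fixed wooden block 70 x 70 mm, 56 mm high, origin at the centre of its underside. A well goes down into it, from x = -8 to +23 mm and y = -11 to +11 mm, 52 mm deep. The pick hangs in it by its guard, which lies on the block's top: pick origin over the stand's origin, 8 mm up, toe to the stand's +x
- dish: Fixed green square dish, 120 x 120 mm outside, 16 mm high, walls and floor 4 mm; origin at the centre of its underside
- spare_spool: bystander: small white spool of copper wire, 60 mm across, 28 mm high
- jar: bystander: amber glass jar, 44 mm across, 50 mm high
- screwdriver: bystander: screwdriver lying on the bench
- hammer: bystander: small hammer lying on the bench
- bench_block: bystander: square steel bench block, 60 x 60 mm, 22 mm high
There are look-alikes about, which are no part of the job. Of the things that look like the dish, the smaller one is meant. Of the things that look like the reel, take the one that is farthest from the robot's base at the start.

How it is judged (in metres and radians):
On the way, in this order (a step that is already met when the one before it is completed fails the run):
1. with the pick under it, one end of the ring is lifted at least 2 mm, the gripper not touching the ring ((z of ring_end_l in the frame of reel above 0.054 m or z of ring_end_r in the frame of reel above 0.054 m) and contact force between pick and ring above 1 N and contact force between the fingers and ring below 0.5 N), for 0.04 s.
2. the ring has sprung over the lips on both sides (z of each of ring_side_l, ring_side_r in the frame of reel above 0.0575 m and horizontal distance between ring and reel below 0.03 m), for 0.1 s.
At the end, for the whole second after the job is handed in: Ring flat on the dish floor: centre within 45 mm of the dish centre along each side, origin under 12 mm above its underside, tilt under 0.15 rad. Pick in the stand: origin 3 to 12 mm above its underside, within 14 mm sideways, tilt under 0.12 rad. Both at rest (x of ring in the frame of dish between -0.045 and 0.045 m and y of ring in the frame of dish between -0.045 and 0.045 m and z of ring in the frame of dish below 0.012 m and angle between ring's own z axis and vertical below 0.15 rad and linear speed of each of ring, pick below 0.02 m/s and z of pick in the frame of stand between 0.003 and 0.012 m and horizontal distance between pick and stand below 0.014 m and angle between pick's own z axis and vertical below 0.12 rad); the robot touches nothing.
It fails at once if the pick presses on the reel with more than 20 N (contact force between pick and reel above 20 N).
It fails at once if the pick loads the ring with more than 25 N (contact force between pick and ring above 25 N).
It fails at once if the gripper touches the ring while a side of it is still in the groove (contact force between the fingers and ring above 1 N and horizontal distance between ring and reel below 0.02 m and z of any of ring_side_l, ring_side_r in the frame of reel below 0.057 m).
It fails at once if a bystander is moved by more than 20 mm (distance of any of spare_spool, jar, screwdriver, hammer, bench_block from where it was at the start of the episode above 0.02 m).
It also fails if it takes over 72 s, if anything falls off the work surface, if the arm or the gripper's body presses on something with over 40 N, if the wrist force passes 120 N, or if a joint passes its speed limit or range.

ROBOT

A 6-joint arm with a two-finger parallel gripper is mounted at the origin on the work surface. World frame = base frame: x ahead of the robot, y to its left, z up, the work surface at z = 0. Lengths are in mm, angles in rad, forces in N, time in s.
With the tool pointing down it reaches from about 400 to 925 mm from the base axis. Payload 12.5 kg.
Tool frame: the origin (TCP) lies midway between the tips of the shut fingers; the grasp point (between the pads) lies 19 mm behind it (env.pinch_z is the z of the grasp point in the tool frame, in mm); z points along the fingers, y is the line along which they close (so a half turn about z gives the same grasp; the last joint's range is limited). The gripper opens to 95 mm and grips with 3 to 60 N. Pads are 20 mm wide; open, the fingers measure 119 mm over their backs; the gripper's body (75 mm by 180 mm) begins 59 mm behind the grasp point.
Start: joints at [1.112, 0.491, 1.559, -0, 1.092, -0.106], TCP at [215.938, 586.53, 214.661] pointing down, gripper open.
Joint ranges: [-3.1, 3.1], [-0.84, 2.19], [0.05, 2.79], [-1.13, 4.28], [0.06, 2.93], [-2.69, 2.69]. Speed limits (rad/s): [2.22, 2.22, 2.79, 3.14, 3.14, 3.14].

INTERFACE

Orientations are given as [roll, pitch, yaw] about the fixed x, y, z axes, in that order (R = Rz(yaw) Ry(pitch) Rx(roll)).
In Python, from cell import env, eyes gives the robot as it stands.
- The arm moves only by the shell command python3 -m inch 'ROWS'. ROWS is JSON, a list of rows, each a list of 3 entries, a list of its own where there are three numbers: the shift along the tool's x, y, z in units of 60 mm (1.0 is 60 mm), then the turn about the tool's z in units of 5 degrees (1.0 is 5 degrees), then the closure, from -1 (fully open) to 1 (shut). In form: [[[tx, ty, tz], turn, claw], ...]. A call has exactly 10 rows; each row shifts and turns the commanded pose from where the row before left it, along the tool's axes as they then stand; what a row does not reach is not made up. A row lasts 1/8 s, in which the tool goes at most 62.5 mm and 10.7 degrees, less where a joint would pass 70% of its speed; a pose out of reach is approached as far as the arm can. A call is refused whole if a number of a shift passes 1 or a number of a turn 1, either way. A call with a gripper value outside its range is refused whole. The fingers move at their own pace and stop on an object; the grip force is fixed at half the most. Time passes only in rows, so rows that do not move let the fingers close, or fill a call up. It gives the time, the measured TCP pose, the force, the opening and the grip force at its end, in the units of the state.
- env.state(): the state, without advancing time (a new reading comes with each control period).
- eyes.read_camera(name): name is "scene" or "top" or "wrist"; returns a dict with "pixels" (480x640x3 uint8, red, green, blue), "fx", "fy", "cx", "cy" (pixels), "distortion" ([k1, k2, p1, p2, k3] as OpenCV has them; the pictures are not rectified), "extrinsics" (4x4, takes a point from world to camera coordinates). Camera axes: x right, y down, z forward; pixel columns grow to the right and rows downward; lengths in mm; the calibration is good to about 2 mm. A picture is of the moment at which its call begins. There is no depth.
- env.job_done(): hands the job in; it is judged then, once.
Trained networks look in a picture, given as the dict that the camera call returned (one of the last four; its "shot" number tells which), for a name from the list of things; names that differ only in an ending like _2 or _b are one class to them, and where a whole thing is asked for, a point or a joint stands for the part that bears it (a point fixed in the world has none). Each returns a list of dicts, best first, with "score" (0 to 1); they miss things now and then, are a little off and sometimes report something else, mostly with a low value. They report only what shows in the picture. A call takes as long as a camera call. They do not tell look-alikes from the thing itself.
- eyes.boxes_of(name, picture): "centre" ([row, column] in pixels, amid what is visible of it).
- eyes.cut_out(name, picture): "mask" (480x640 bool, what is visible of it) and "centre" ([row, column] in pixels, amid what is visible of it).
- eyes.spot_point(name, picture): "centre" ([row, column] in pixels: a listed point, or the origin of a listed thing).
The state is a dict: "t": time; "joints": joint angles; "qvel": joint speeds; "tau": joint torques, N m; "eef_pos": TCP position; "tcp_rot": TCP orientation; "ft_force": force on the tool from outside, world axes, zero at the start; "moment": the same for the moment, N m; "opening": opening from 0.0 (shut) to 1.0 (fully open); "grip_force": force on a finger pad.
Only numpy, scipy, OpenCV 4.12 (cv2) and the standard library are available. Lean on these libraries where they do the work, as an engineer would, in place of code of your own. Each camera call takes 0.05 s, during which the arm holds its last target. There are 200 camera calls.

## Working session

There is one attempt and no reset: what is moved stays moved. The work goes in short steps, Python scripts to look and compute and a shell command to move; the robot and the scene stay as the last step left them, time stands still between calls to the robot, and variables do not carry over. Pictures are saved under pics/ and viewed, at most 10 in all, crops included, and the job is handed in when it is done.

```bash
ls; mkdir -p pics
cat > h.py <<'E'
import numpy as np, cv2, json
from cell import env, eyes
from scipy.spatial.transform import Rotation as Ro
def KD(p):
    return np.array([[p["fx"],0,p["cx"]],[0,p["fy"],p["cy"]],[0,0,1.]]), np.array(p["distortion"],float)
def ray(p,rc):
    K,D=KD(p); u=cv2.undistortPoints(np.array([[[rc[1],rc[0]]]],float),K,D)[0,0]
    T=np.array(p["extrinsics"]); R=T[:3,:3]; return -R.T@T[:3,3], R.T@np.array([u[0],u[1],1.])
def atz(p,rc,z):
    o,d=ray(p,rc); return o+d*(z-o[2])/d[2]
def proj(p,X):
    K,D=KD(p); T=np.array(p["extrinsics"]); x=cv2.projectPoints(np.array(X,float).reshape(-1,3),cv2.Rodrigues(T[:3,:3])[0],T[:3,3],K,D)[0]
    return x[:,0,::-1]
def tri(obs):
    A=np.zeros((3,3));b=np.zeros(3)
    for p,rc in obs:
        o,d=ray(p,rc); d/=np.linalg.norm(d); M=np.eye(3)-np.outer(d,d); A+=M;b+=M@o
    return np.linalg.solve(A,b)
def save(n,img): cv2.imwrite("pics/"+n,cv2.cvtColor(img,cv2.COLOR_RGB2BGR))
E
python3 - <<'E'
from h import *
P={n:eyes.read_camera(n) for n in("scene","top")}
for n,p in P.items():
    save(n+"0.png",p["pixels"]); print(n,np.round(ray(p,[240,320])[0]))
    for t,z in(("reel",0),("reel_lips",56),("ring",52),("ring_end_l",52),("ring_end_r",52),("pick",8),("stand",0),("dish",0)):
        print(t,[(round(d["score"],2),np.round(d["centre"]).astype(int).tolist(),np.round(atz(p,d["centre"],z)[:2]).tolist()) for d in eyes.spot_point(t,p)[:4]])
print(env.state(),env.pinch_z)
E
```

```text
pics
scene [907. 839. 920.]
reel [(0.83, [230, 354], [338.0, -58.0]), (0.74, [261, 285], [525.0, -40.0]), (0.65, [245, 284], [505.0, -90.0])]
reel_lips [(0.98, [243, 284], [527.0, -37.0]), (0.93, [215, 354], [346.0, -50.0]), (0.32, [262, 285], [549.0, 16.0])]
ring [(0.41, [243, 283], [527.0, -42.0])]
ring_end_l [(0.62, [243, 300], [494.0, -27.0]), (0.38, [238, 299], [489.0, -43.0])]
ring_end_r [(0.62, [243, 300], [494.0, -27.0]), (0.38, [238, 299], [489.0, -43.0])]
pick [(0.84, [332, 355], [495.0, 212.0])]
stand [(0.38, [235, 297], [464.0, -105.0])]
dish [(0.91, [157, 359], [171.0, -315.0]), (0.9, [210, 274], [473.0, -213.0])]
top [278. -44. 998.]
reel [(0.72, [227, 349], [521.0, -42.0]), (0.55, [306, 342], [339.0, -61.0])]
reel_lips [(0.66, [219, 347], [523.0, -34.0]), (0.62, [304, 348], [341.0, -72.0])]
ring [(0.57, [219, 351], [526.0, -42.0]), (0.49, [134, 283], [696.0, 149.0])]
ring_end_l [(0.45, [239, 345], [480.0, -38.0]), (0.39, [236, 350], [489.0, -48.0])]
ring_end_r [(0.45, [239, 345], [480.0, -38.0]), (0.39, [236, 350], [489.0, -48.0])]
pick [(0.71, [218, 237], [488.0, 218.0])]
stand [(0.84, [217, 237], [491.0, 221.0])]
dish [(0.89, [408, 440], [166.0, -309.0]), (0.58, [263, 421], [469.0, -219.0])]
{'t': 0.9, 'joints': array([ 1.11239167e+00,  4.90878094e-01,  1.55894413e+00,  7.28018255e-06,
        1.09171744e+00, -1.05579001e-01]), 'qvel': array([ 3.38755472e-04, -1.85759976e-04, -6.27392642e-04,  4.97769541e-04,
        1.95450418e-05, -1.21428166e-03]), 'tau': array([ 1.53776941e-04, -6.12476492e+01, -2.58422077e+01,  6.93575386e-02,
        4.46914556e-02,  2.56173331e-05]), 'eef_pos': array([215.92975043, 586.50454114, 214.65933766]), 'tcp_rot': array([ 3.14153928e+00, -8.40443840e-07,  2.78876364e+00]), 'ft_force': array([-0.0614699 ,  0.18111625, -0.47761948]), 'moment': array([-0.05585458,  0.03579452, -0.02751408]), 'grip_force': 0.0, 'opening': 1.0013018195441172} -18.8
```

View pics/scene0.png

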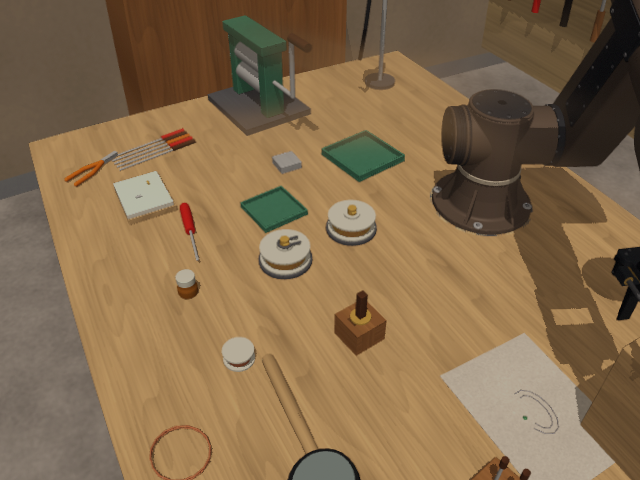

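View pics/top0.png

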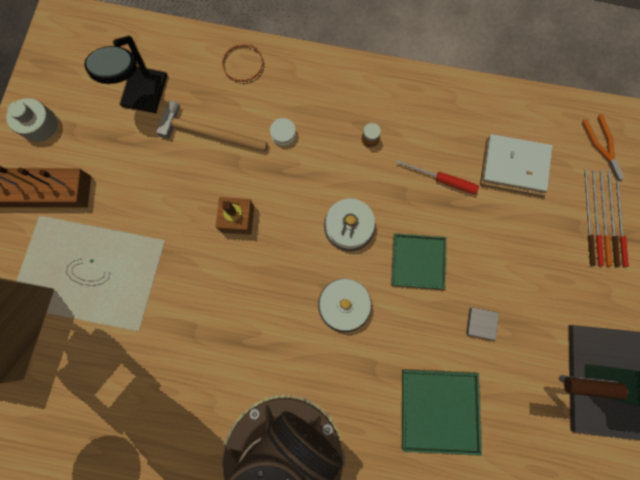

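The reels are at top px (row 224, col 350) and (305, 345). The far one carries the ring with its legs and is farther from the base, so that is the one. The dishes are at (263, 419) and (411, 441), and the smaller one at (263, 419) is meant. I'll confirm both in one enlarged crop.

Run:
```python
from h import *
p=eyes.read_camera("top"); c=p["pixels"][180:340,200:460]; save("crop1.png",cv2.resize(c,None,fx=3,fy=3,interpolation=cv2.INTER_CUBIC))
w=eyes.read_camera("wrist"); s=env.state()
o,d=ray(w,[w["cy"],w["cx"]]); R=Ro.from_euler("xyz",s["tcp_rot"]).as_matrix()
print("cam in tool",R.T@(o-s["eef_pos"]),"dir",R.T@d, w["fx"],"img x dir in tool",R.T@np.array(w["extrinsics"])[:3,:3].T[:,0])
print("to (490,220)+: tool shift",R.T@(np.array([470,215,215])-s["eef_pos"])/60)
```

```text
cam in tool [  74.83104528   -0.24876932 -169.57784355] dir [-2.64358383e-01  2.14403775e-04  9.64424491e-01] 369.1909600824955 img x dir in tool [ 2.16536216e-04  9.99999963e-01 -1.62957914e-04]
to (490,220)+: tool shift [-6.11326480e+00 -4.34748327e+00 -5.80890771e-03]
```

View pics/crop1.png

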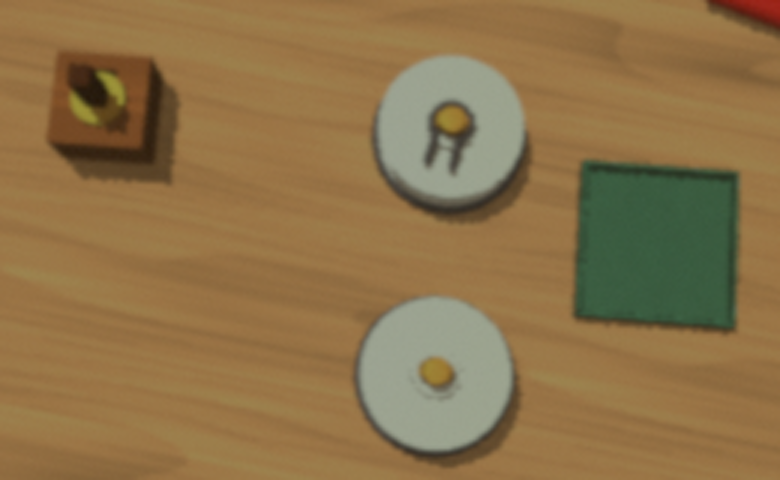

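The crop confirms it: the far reel (452,120 in the crop) carries the dark ring with two legs, and the near one has none. The small green dish is at (658,245). Moving towards the stand.

```bash
python3 -m inch '[[[-0.77,-0.54,0],0,-1],[[-0.77,-0.54,0],0,-1],[[-0.77,-0.54,0],0,-1],[[-0.77,-0.54,0],0,-1],[[-0.77,-0.54,0],0,-1],[[-0.77,-0.54,0],0,-1],[[-0.77,-0.54,0],0,-1],[[-0.73,-0.54,0],0,-1],[[0,0,0],0,-1],[[0,0,0],0,-1]]'
python3 - <<'E'
from h import *
w=eyes.read_camera("wrist"); sc=eyes.read_camera("scene"); tp=eyes.read_camera("top"); s=env.state(); print(s["eef_pos"],s["tcp_rot"],s["joints"])
save("w1.png",w["pixels"])
for n,p in(("w",w),("s",sc),("t",tp)):
  for t,z in(("pick",8),("stand",0),("ring",52),("reel_lips",56.5),("dish",0)):
    print(n,t,[(round(d["score"],2),np.round(d["centre"]).astype(int).tolist(),np.round(atz(p,d["centre"],z)[:2]).tolist()) for d in eyes.spot_point(t,p)[:3]])
E
```

```text
t: 2.25
eef_pos: [470.7, 216.6, 214.6]
tcp_rot: [3.141, -0.0, 2.788]
ft_force: [-0.6, 0.4, -0.7]
opening: 1.003
grip_force: 0.0
[470.32333217 217.4340424  214.683754  ] [ 3.14147626e+00 -8.21691536e-05  2.79045425e+00] [ 3.05438220e-01  3.39693985e-01  1.81777073e+00  1.70931482e-04
  9.84121988e-01 -9.14314327e-01]
w pick [(0.65, [231, 330], [488.0, 222.0])]
w stand [(0.84, [233, 325], [489.0, 216.0])]
w ring []
w reel_lips []
w dish []
s pick [(0.63, [332, 357], [492.0, 214.0])]
s stand [(0.92, [337, 359], [490.0, 220.0])]
s ring [(0.62, [243, 284], [524.0, -42.0])]
s reel_lips [(0.95, [209, 353], [337.0, -67.0]), (0.9, [242, 285], [524.0, -41.0]), (0.67, [238, 297], [496.0, -39.0])]
s dish [(0.7, [155, 362], [157.0, -320.0]), (0.6, [235, 189], [685.0, -224.0]), (0.56, [208, 275], [467.0, -219.0])]
t pick [(0.61, [136, 216], [676.0, 317.0]), (0.37, [220, 235], [483.0, 222.0]), (0.24, [218, 343], [537.0, -23.0])]
t stand [(0.96, [214, 242], [500.0, 212.0]), (0.7, [138, 218], [677.0, 314.0]), (0.29, [262, 417], [470.0, -211.0])]
t ring [(0.69, [226, 351], [512.0, -45.0]), (0.65, [222, 350], [521.0, -41.0]), (0.3, [323, 482], [359.0, -358.0])]
t reel_lips [(0.75, [304, 346], [340.0, -67.0]), (0.73, [219, 348], [524.0, -37.0])]
t dish [(0.94, [261, 418], [473.0, -213.0]), (0.82, [411, 443], [162.0, -315.0])]
```

View pics/w1.png

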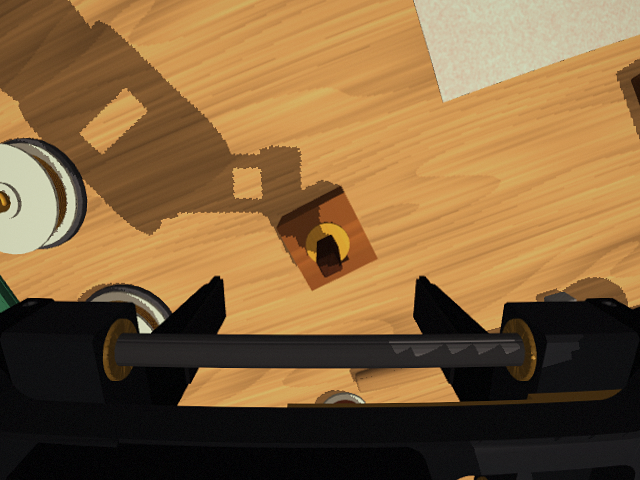

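The stand is at (240,325) with the guard and handle at (243,328). I'll fit the stand's top face and look for the bit of well showing past the guard.

Run:
```python
from h import *
w=eyes.read_camera("wrist"); px=w["pixels"]
a=cv2.resize(px[175:300,260:390],None,fx=6,fy=6,interpolation=cv2.INTER_CUBIC)
a=np.clip(a.astype(float)*1.8+10,0,255).astype(np.uint8)
save("crop2.png",a[:600,:780])
hsv=cv2.cvtColor(px,cv2.COLOR_RGB2HSV); m=((hsv[...,0]>18)&(hsv[...,0]<32)&(hsv[...,1]>170)&(hsv[...,2]>120)); m[:200]=0;m[280:]=0;m[:,:290]=0;m[:,370:]=0
pts=np.argwhere(m); print(len(pts),pts.min(0),pts.max(0)); W=np.array([atz(w,q,60)[:2] for q in pts]); 
print("guard circle",cv2.minEnclosingCircle(W.astype(np.float32)))
for d in eyes.cut_out("stand",w)[:1]:
    mm=d["mask"].astype(np.uint8); c=max(cv2.findContours(mm,0,2)[0],key=cv2.contourArea)[:,0,::-1]
    W=np.array([atz(w,q,56)[:2] for q in c]).astype(np.float32); print("rect z56",cv2.minAreaRect(W)); print(np.round(cv2.boxPoints(cv2.minAreaRect(W))))
```

```text
521 [223 308] [260 349]
guard circle ((486.3000793457031, 218.7072296142578), 19.84547996520996)
rect z56 ((484.03875732421875, 218.05694580078125), (77.40164184570312, 71.18705749511719), 7.9748969078063965)
[[441. 248.]
 [451. 177.]
 [527. 188.]
 [517. 259.]]
```

View pics/crop2.png

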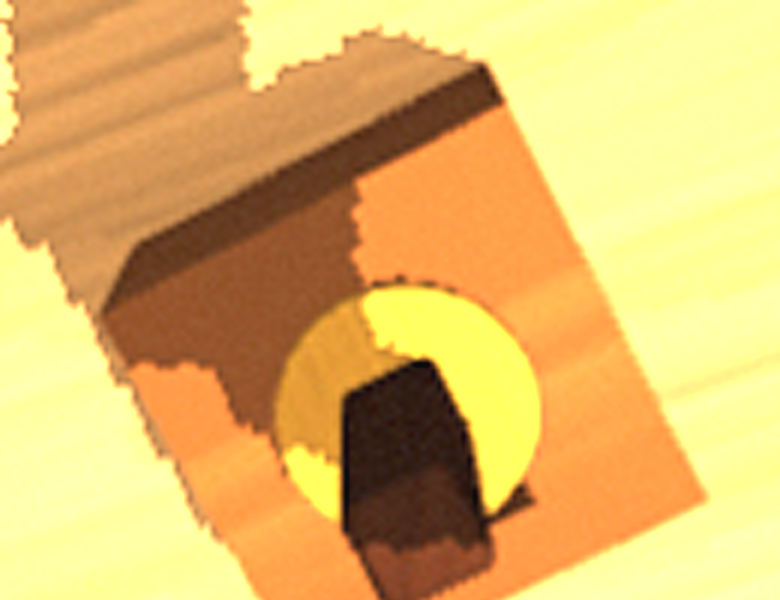

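The well's corner shows at lower right of the crop (530,495). That fits the toe pointing down-right in the image, which is world yaw of about 0.13. I'll turn so the tool y axis lies along the toe (yaw 1.70), then measure again from there.

```bash
python3 -m inch '[[[-0.24,0.11,0],1,-1],[[0,0,0],1,-1],[[0,0,0],1,-1],[[0,0,0],1,-1],[[0,0,0],1,-1],[[0,0,0],1,-1],[[0,0,0],1,-1],[[0,0,0],1,-1],[[0,0,0],1,-1],[[0,0,0],1,-1]]'
python3 -m inch '[[[0,0,0],1,-1],[[0,0,0],1,-1],[[0,0,0],0.5,-1],[[0,0,0],0,-1],[[0,0,0],0,-1],[[0,0,0],0,-1],[[0,0,0],0,-1],[[0,0,0],0,-1],[[0,0,0],0,-1],[[0,0,0],0,-1]]'
cat > stand.py <<'E'
from h import *
from scipy.optimize import least_squares
w=eyes.read_camera("wrist"); px=w["pixels"]; s=env.state(); print(s["eef_pos"],s["tcp_rot"])
hsv=cv2.cvtColor(px,cv2.COLOR_RGB2HSV); m=((hsv[...,0]>18)&(hsv[...,0]<32)&(hsv[...,1]>170)&(hsv[...,2]>110)).astype(np.uint8)
q=proj(w,[486,219,60])[0].astype(int); b=np.zeros_like(m); b[q[0]-35:q[0]+35,q[1]-35:q[1]+35]=1
pts=np.argwhere(m*b); W=np.array([atz(w,q,60)[:2] for q in pts]); print(len(pts),"guard",cv2.minEnclosingCircle(W.astype(np.float32)))
k=np.argwhere(eyes.cut_out("stand",w)[0]["mask"]); hull=cv2.convexHull(k.astype(np.float32))
M=np.zeros((480,640),np.uint8); cv2.fillConvexPoly(M,hull[:,0,::-1].astype(np.int32),1)
D=cv2.distanceTransform(M,2,5)-cv2.distanceTransform(1-M,2,5)
def f(v):
    c,t=v[:2],v[2]; R=np.array([[np.cos(t),-np.sin(t)],[np.sin(t),np.cos(t)]])
    P=np.array([np.r_[c+R@np.array([a,e])*35,z] for z in(0,56) for a in(-1,1) for e in(-1,1)])
    h=cv2.convexHull(proj(w,P).astype(np.float32))[:,0]
    out=[]
    for i in range(len(h)):
        for u in np.linspace(0,1,20,endpoint=False): out.append(h[i]*(1-u)+h[(i+1)%len(h)]*u)
    return np.array(out)
from scipy.ndimage import map_coordinates
def g(v):
    o=f(v); d=map_coordinates(D,o.T,order=1,mode="nearest"); return np.r_[np.mean(np.abs(d)),0]
from scipy.optimize import minimize
best=min((minimize(lambda v:g(v)[0],[487,219,t],method="Nelder-Mead",options=dict(initial_simplex=[[487,219,t],[492,219,t],[487,224,t],[487,219,t+.1]])) for t in(.05,.13,.2)),key=lambda r:r.fun)
print("stand",best.x,best.fun)
E
python3 stand.py
```

```text
t: 4.5
eef_pos: [486.8, 217.6, 214.6]
tcp_rot: [3.142, -0.0, 1.913]
ft_force: [-0.4, -0.4, 0.3]
opening: 1.002
grip_force: 0.0
t: 5.75
eef_pos: [486.8, 217.6, 214.7]
tcp_rot: [3.141, -0.0, 1.698]
ft_force: [0.2, -0.4, -0.2]
opening: 1.004
grip_force: 0.0
[486.77621742 217.63856475 214.64385018] [ 3.14150080e+00 -8.01428552e-05  1.69796751e+00]
357 guard ((486.80889892578125, 218.8247528076172), 19.443531036376953)
stand [4.85987344e+02 2.18258228e+02 1.10626820e-01] 0.9641909003257751
```

```bash
python3 -m inch '[[[-0.01,0,0.5],0.1,-1],[[0,0,0.5],0,-1],[[0,0,0.5],0,-1],[[0,0,0.5],0,-1],[[0,0,0.36],0,-1],[[0,0,0],0,1],[[0,0,0],0,1],[[0,0,0],0,1],[[0,0,0],0,1],[[0,0,0],0,1]]'
python3 -m inch '[[[0,0,0],0,1],[[0,0,0],0,1],[[0,0,-0.3],0,1],[[0,0,-0.5],0,1],[[0,0,-0.5],0,1],[[0,0,-0.5],0,1],[[0,0,-0.5],0,1],[[0,0,0],0,1],[[0,0,0],0,1],[[0,0,0],0,1]]'
```

```text
t: 7.1
eef_pos: [487.0, 217.1, 73.4]
tcp_rot: [3.141, -0.0, 1.689]
ft_force: [0.4, 0.1, 0.5]
opening: 0.531
grip_force: 0.0
t: 8.35
eef_pos: [486.4, 216.9, 209.9]
tcp_rot: [-3.14, 0.0, 1.689]
ft_force: [0.1, 0.2, -0.1]
opening: 0.17
grip_force: 29.9
```

The fingers closed slower than I allowed for, so the grip may be higher on the handle. I'll check the pick in the hand.

Run:
```python
from h import *
s=env.state(); sc=eyes.read_camera("scene"); w=eyes.read_camera("wrist"); tp=eyes.read_camera("top")
for n,p in(("s",sc),("w",w),("t",tp)):
    print(n,[(round(d["score"],2),np.round(d["centre"]).tolist()) for d in eyes.spot_point("pick",p)[:3]], "expect",proj(p,[*s["eef_pos"][:2],s["eef_pos"][2]-65]))
q=proj(sc,[486,217,190])[0].astype(int); a=sc["pixels"][q[0]-50:q[0]+75,q[1]-60:q[1]+60]; b=w["pixels"][150:400,220:430]
a=cv2.resize(a,(384,400),interpolation=cv2.INTER_CUBIC); b=cv2.resize(b,(336,400),interpolation=cv2.INTER_CUBIC)
print(q); save("crop3.png",np.hstack([a,b]))
```

```text
s [(0.76, [296.0, 361.0])] expect [[283.46647708 363.72130296]]
w [(0.68, [245.0, 321.0])] expect [[258.69722913 319.94562423]]
t [(0.7, [204.0, 224.0])] expect [[201.93073385 223.34097024]]
[265 365]
```

View pics/crop3.png

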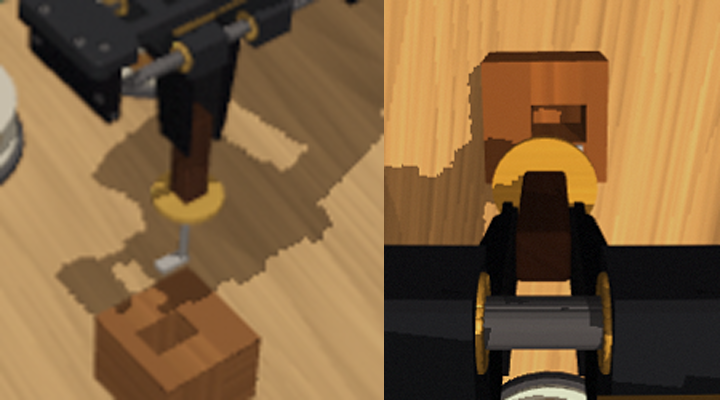

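```bash
cat > pick.py <<'E'
from h import *
from scipy.optimize import least_squares
s=env.state(); R=Ro.from_euler("xyz",s["tcp_rot"]).as_matrix(); e=s["eef_pos"]; obs=[]
for n in("scene","wrist","top"):
    p=eyes.read_camera(n); d=eyes.spot_point("pick",p)
    if d and d[0]["score"]>.5: obs.append((p,d[0]["centre"]))
    if n=="wrist": w=p
    if n=="scene": sc=p
X=tri(obs); print("pick origin tool frame",R.T@(X-e),"n",len(obs))
def guard(p,L):
    hsv=cv2.cvtColor(p["pixels"],cv2.COLOR_RGB2HSV); m=((hsv[...,0]>18)&(hsv[...,0]<32)&(hsv[...,1]>150)&(hsv[...,2]>90)).astype(np.uint8)
    c=proj(p,e+R@[0,0,L-50])[0]; rr=45 if p is w else 16
    yy,xx=np.mgrid[:480,:640]; m[(yy-c[0])**2+(xx-c[1])**2>rr**2]=0
    n,l,st,_=cv2.connectedComponentsWithStats(m); i=1+np.argmax(st[1:,4]); return (l==i)
for nm,p in(("w",w),("s",sc)):
    m=guard(p,85); D=cv2.distanceTransform(m.astype(np.uint8),2,5)
    h=cv2.convexHull(np.argwhere(m).astype(np.float32))[:,0]
    th=np.linspace(0,2*np.pi,60,endpoint=False)
    best=[]
    for L in np.arange(60,115,1.):
      for gx in (-1,0,1):
        pts=np.vstack([proj(p,np.array([e+R@[gx+20*np.cos(t),20*np.sin(t),L-z] for t in th])) for z in(48,52)])
        M=np.zeros((480,640),np.uint8); cv2.fillConvexPoly(M,cv2.convexHull(pts[:,::-1].astype(np.float32)).round().astype(np.int32),1)
        H=np.zeros((480,640),np.uint8); cv2.fillConvexPoly(H,h[:,::-1].round().astype(np.int32),1)
        best.append(((M&H).sum()/(M|H).sum(),L,gx))
    print(nm,sorted(best)[::-1][:3])
E
python3 pick.py
```

```text
pick origin tool frame [-132.09586055  -15.98411127  244.60571685] n 3
w [(np.float64(0.6199460916442049), np.float64(113.0), -1), (np.float64(0.6187901318012842), np.float64(114.0), -1), (np.float64(0.6169435215946844), np.float64(111.0), -1)]
s [(np.float64(0.7914285714285715), np.float64(96.0), -1), (np.float64(0.7869318181818182), np.float64(95.0), 0), (np.float64(0.7857142857142857), np.float64(97.0), 0)]
```

The guard's width in the wrist view puts the pick origin about 95 mm below the TCP, so I hold only the handle's top. I'll set it back down and grip it lower.

```bash
python3 -m inch '[[[0,0,0.4],0,1],[[0,0,0.4],0,1],[[0,0,0.4],0,1],[[0,0,0.4],0,1],[[0,0,0.16],0,1],[[0,0,0],0,1],[[0,0,0],0,0.5],[[0,0,0],0,0.4],[[0,0,0],0,0.4],[[0,0,0],0,0.4]]'
```

```text
t: 10.2
eef_pos: [486.9, 217.1, 105.7]
tcp_rot: [3.141, -0.0, 1.689]
ft_force: [0.2, -1.0, 1.3]
opening: 0.298
grip_force: 0.0
```

```bash
python3 -m inch '[[[0,0,0.25],0,0.4],[[0,0,0.28],0,0.4],[[0,0,0],0,0.4],[[0,0,0],0,1],[[0,0,0],0,1],[[0,0,0],0,1],[[0,0,0],0,1],[[0,0,0],0,1],[[0,0,0],0,1],[[0,0,0],0,1]]'
```

```text
t: 11.45
eef_pos: [486.9, 217.1, 74.0]
tcp_rot: [3.141, -0.0, 1.689]
ft_force: [-0.8, -0.1, 5.9]
opening: 0.165
grip_force: 30.0
```

```bash
python3 -m inch '[[[0,0,-0.3],0,1],[[0,0,-0.5],0,1],[[0,0,-0.5],0,1],[[0,0,-0.5],0,1],[[0,0,-0.47],0,1],[[0,0,0],0,1],[[0,0,0],0,1],[[0,0,0],0,1],[[0,0,0],0,1],[[0,0,0],0,1]]'
python3 - <<'E'
from h import *
s=env.state(); R=Ro.from_euler("xyz",s["tcp_rot"]).as_matrix(); e=s["eef_pos"]; print(e)
P={n:eyes.read_camera(n) for n in("scene","wrist","top")}
for n,p in P.items():
    print(n,[(round(d["score"],2),np.round(d["centre"]).tolist()) for d in eyes.spot_point("pick",p)[:3]], "expect L=60,65,70",proj(p,[e+R@[0,0,L] for L in(60,65,70)]).round(1).tolist(), "toe",proj(p,[e+R@[0,y,65] for y in(17,-17)]).round(1).tolist())
w=P["wrist"]; sc=P["scene"]
q=proj(sc,e+R@[0,0,45])[0].astype(int); a=sc["pixels"][q[0]-40:q[0]+40,q[1]-40:q[1]+40]; b=w["pixels"][180:340,220:420]
save("crop4.png",np.hstack([cv2.resize(a,(390,390),interpolation=cv2.INTER_CUBIC),cv2.resize(b,(400,390)[:2] if 0 else (405,390),interpolation=cv2.INTER_CUBIC)])); print(q)
E
```

```text
t: 12.7
eef_pos: [486.8, 217.0, 209.4]
tcp_rot: [-3.141, 0.0, 1.689]
ft_force: [-0.6, -0.9, -0.8]
opening: 0.169
grip_force: 30.0
[486.75904193 217.01217612 209.43453259]
scene [(0.95, [285.0, 364.0])] expect L=60,65,70 [[281.8, 363.7], [283.7, 363.6], [285.7, 363.5]] toe [[287.7, 356.1], [279.8, 371.0]]
wrist [(0.86, [256.0, 321.0])] expect L=60,65,70 [[261.0, 319.8], [258.7, 319.8], [256.5, 319.8]] toe [[258.7, 345.3], [258.7, 294.3]]
top [(0.58, [200.0, 220.0])] expect L=60,65,70 [[201.1, 222.8], [201.8, 223.4], [202.6, 224.0]] toe [[193.8, 224.4], [209.9, 222.3]]
[275 364]
```

View pics/crop4.png

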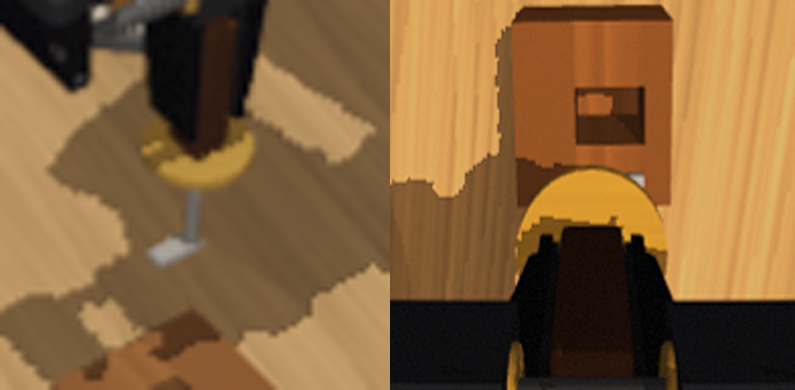

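The pick is held low and straight, with its origin 66 mm below the TCP and the toe along tool +y. Moving beside the ring and turning.

```bash
python3 -m inch '[[[-0.55,-0.065,0],0,1],[[-0.55,-0.065,0],0,1],[[-0.55,-0.065,0],0,1],[[-0.55,-0.065,0],0,1],[[-0.55,-0.065,0],0,1],[[-0.5,-0.065,0],0,1],[[0,0,0],1,1],[[0,0,0],1,1],[[0,0,0],1,1],[[0,0,0],1,1]]'
python3 -m inch '[[[0,0,0],1,1],[[0,0,0],1,1],[[0,0,0],1,1],[[0,0,0],1,1],[[0,0,0],1,1],[[0,0,0],1,1],[[0,0,0],1,1],[[0,0,0],1,1],[[0,0,0],1,1],[[0,0,0],1,1]]'
python3 -m inch '[[[0,0,0],1,1],[[0,0,0],1,1],[[0,0,0],1,1],[[0,0,0],1,1],[[0,0,0],1,1],[[0,0,0],1,1],[[0,0,0],1,1],[[0,0,0],0,1],[[0,0,0],0,1],[[0,0,0],0,1]]'
python3 - <<'E'
from h import *
s=env.state(); print(s["eef_pos"],s["tcp_rot"],s["joints"])
w=eyes.read_camera("wrist"); sc=eyes.read_camera("scene"); tp=eyes.read_camera("top")
for n,p in(("w",w),("s",sc),("t",tp)):
  for t,z in(("ring",52),("reel_lips",56.5),("reel_flange",44),("ring_end_l",52),("ring_end_r",52),("ring_side_l",52),("ring_side_r",52)):
    print(n,t,[(round(d["score"],2),np.round(d["centre"]).astype(int).tolist(),np.round(atz(p,d["centre"],z)[:2],1).tolist()) for d in eyes.spot_point(t,p)[:3]])
q=proj(w,[510,-38,50])[0].astype(int); r0=max(0,q[0]-75); c0=max(0,q[1]-100); print("crop origin",r0,c0)
save("crop5.png",cv2.resize(w["pixels"][r0:r0+150,c0:c0+200],None,fx=4,fy=4,interpolation=cv2.INTER_CUBIC))
E
```

```text
t: 14.25
eef_pos: [486.6, 20.6, 209.9]
tcp_rot: [3.141, -0.0, 1.337]
ft_force: [-0.1, -0.1, -1.4]
opening: 0.166
grip_force: 30.0
t: 15.5
eef_pos: [486.7, 20.6, 209.9]
tcp_rot: [3.142, -0.0, 0.465]
ft_force: [0.1, -0.7, -1.1]
opening: 0.169
grip_force: 30.0
t: 16.75
eef_pos: [486.6, 20.6, 209.8]
tcp_rot: [-3.141, -0.0, -0.142]
ft_force: [-0.2, 0.4, -0.7]
opening: 0.164
grip_force: 30.0
[486.64040665  20.64511929 209.83468111] [-3.14149881e+00 -6.16403938e-05 -1.42288777e-01] [-9.33655355e-02  3.01710834e-01  1.89364994e+00  1.11827308e-04
  9.46165729e-01  1.61965417e+00]
w ring [(0.88, [181, 381], [520.3, -39.2]), (0.45, [71, 1], [666.0, 277.0])]
w reel_lips [(0.95, [178, 381], [523.2, -39.0])]
w reel_flange [(0.65, [179, 381], [521.4, -40.6])]
w ring_end_l [(0.78, [215, 375], [490.6, -30.8]), (0.74, [220, 396], [483.4, -49.1])]
w ring_end_r [(0.78, [215, 375], [490.6, -30.8]), (0.74, [220, 396], [483.4, -49.1])]
w ring_side_l [(0.87, [182, 401], [516.8, -56.9]), (0.65, [180, 365], [523.5, -25.4])]
w ring_side_r [(0.87, [182, 401], [516.8, -56.9]), (0.65, [180, 365], [523.5, -25.4])
[... 338 characters left out ...]
), (0.39, [236, 295], [493.9, -51.1])]
s ring_end_r [(0.62, [244, 301], [493.6, -22.9]), (0.39, [236, 295], [493.9, -51.1])]
s ring_side_l [(0.39, [249, 290], [522.3, -18.5])]
s ring_side_r [(0.39, [249, 290], [522.3, -18.5])]
t ring [(0.52, [222, 350], [518.8, -41.0])]
t reel_lips [(0.89, [298, 342], [351.9, -57.0]), (0.74, [223, 346], [514.9, -33.2]), (0.62, [220, 352], [523.4, -44.4])]
t reel_flange [(0.95, [223, 352], [521.4, -47.2]), (0.94, [309, 350], [332.6, -77.6])]
t ring_end_l [(0.59, [239, 340], [477.5, -28.4])]
t ring_end_r [(0.59, [239, 340], [477.5, -28.4])]
t ring_side_l [(0.37, [216, 343], [529.2, -24.0])]
t ring_side_r [(0.37, [216, 343], [529.2, -24.0])]
crop origin 117 280
```

View pics/crop5.png

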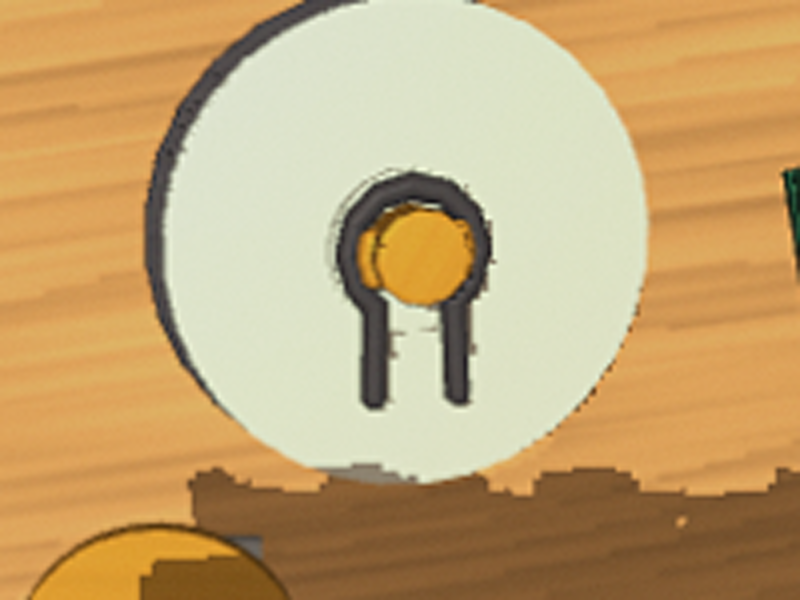

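The ring shows clearly: left leg is end_l, tip at crop (373,408); right leg is end_r, tip at (458,403); ring centre near (415,250). Converting to world.

```bash
cat > ringfit.py <<'E'
from h import *
w=eyes.read_camera("wrist"); s=env.state()
m=eyes.cut_out("ring",w)[0]["mask"]; px=w["pixels"]; g=px.max(2)
A=lambda x,y:atz(w,[117+y/4,280+x/4],52)[:2]
for n,q in dict(el=(373,408),er=(458,403),l0=(373,320),r0=(456,320),left=(338,250),right=(492,250),top=(415,172)).items(): print(n,A(*q).round(1))
# model fit on dark pixels
q=proj(w,[510,-38,52])[0]; b=np.zeros(g.shape,bool); b[int(q[0])-45:int(q[0])+45,int(q[1])-35:int(q[1])+35]=1
dark=(g<110)&b; n,l,st,_=cv2.connectedComponentsWithStats(dark.astype(np.uint8)); dark=(l==1+np.argmax(st[1:,4])); print(dark.sum(),m.sum())
th=np.linspace(np.radians(41),np.radians(180-41),3)
ang=np.linspace(-np.pi+np.radians(41),np.pi-np.radians(41),60)
mid=np.vstack([[(-35+3,9.5)],np.c_[14.5*np.cos(ang[::-1]),14.5*np.sin(ang[::-1])],[(-35+3,-9.5)]])
from scipy.optimize import minimize
def mask(v):
    c,t=v[:2],v[2]; R=np.array([[np.cos(t),-np.sin(t)],[np.sin(t),np.cos(t)]])
    P=np.c_[mid@R.T+c,np.full(len(mid),52.)]; uv=proj(w,P)[:,::-1]
    M=np.zeros((480*4,640*4),np.uint8); d=np.linalg.norm(atz(w,[q[0],q[1]],52)-ray(w,q)[0]); th=6*w["fx"]/d*1.0
    cv2.polylines(M,[np.int32(np.round(uv*4+2))],False,255,int(round(th*4))); return cv2.resize(M,(640,480),interpolation=cv2.INTER_AREA)/255.
f=lambda v:((mask(v)-dark)**2).sum()
r=min((minimize(f,[521,-41,t],method="Nelder-Mead",options=dict(initial_simplex=[[521,-41,t],[525,-41,t],[521,-37,t],[521,-41,t+.1]])) for t in(-.25,-.15,-.05)),key=lambda r:r.fun)
print("ring",r.x,r.fun)
E
python3 ringfit.py
```

```text
el [487.2 -28.9]
er [485.6 -48.1]
l0 [507. -31.]
r0 [504.4 -49.4]
left [523.5 -25.1]
right [518.8 -58.8]
top [537.9 -43.6]
817 880
ring [ 5.20885500e+02 -4.10324861e+01 -9.12990556e-02] 155.7701191849289
```

Ring centre is about (521,−41) with yaw about −0.09. I'll lower the toe beside end_l, with the pick axis at ring (−27, +40) and its underside 45 mm up.

```bash
python3 -m inch '[[[0.23,0.29,0],-0.6,1],[[0,0,0.4],0,1],[[0,0,0.4],0,1],[[0,0,0.4],0,1],[[0,0,0.3],0,1],[[0,0,0.1],0,1],[[0,0,0.03],0,1],[[0,0,0],0,1],[[0,0,0],0,1],[[0,0,0],0,1]]'
python3 - <<'E'
from h import *
s=env.state(); print(s["eef_pos"],s["tcp_rot"],s["ft_force"])
w=eyes.read_camera("wrist"); sc=eyes.read_camera("scene")
a=sc["pixels"][215:275,250:330]; save("crop6.png",np.hstack([cv2.resize(a,(400,300),interpolation=cv2.INTER_CUBIC),cv2.resize(w["pixels"][120:360,230:550],(400,300),interpolation=cv2.INTER_AREA)]))
E
```

```text
t: 19.3
eef_pos: [497.9, 1.4, 112.4]
tcp_rot: [-3.142, -0.001, -0.091]
ft_force: [0.6, -0.7, -0.4]
opening: 0.168
grip_force: 30.0
[497.94794796   1.44711011 112.38220263] [-3.14154503e+00 -6.87810066e-04 -9.09457761e-02] [ 0.64954969 -0.69590869 -0.39945642]
```

View pics/crop6.png

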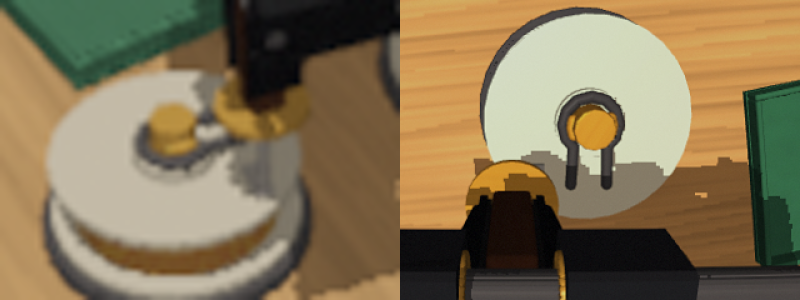

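```bash
python3 ringfit.py | tail -2
```

```text
1642 1444
ring [ 5.20851749e+02 -4.13171142e+01 -9.60470359e-02] 372.4505190311419
```

```bash
python3 -m inch '[[[0,0,0.01],0,1],[[0,0,0.01],0,1],[[0,0.05,0],0,1],[[0,0.05,0],0,1],[[0,0.05,0],0,1],[[0,0.05,0],0,1],[[0,0.05,0],0,1],[[0,0.05,0],0,1],[[0,0,0],0,1],[[0,0,0],0,1]]'
```

```text
t: 20.75
eef_pos: [496.2, -16.4, 110.8]
tcp_rot: [-3.141, -0.0, -0.091]
ft_force: [-0.4, -0.6, -1.5]
opening: 0.166
grip_force: 30.0
```

The toe is in without contact. Lifting gently.

```bash
python3 -m inch '[[[0,0,-0.015],0,1],[[0,0,-0.015],0,1],[[0,0,-0.015],0,1],[[0,0,-0.015],0,1],[[0,0,-0.015],0,1],[[0,0,-0.015],0,1],[[0,0,0],0,1],[[0,0,0],0,1],[[0,0,0],0,1],[[0,0,0],0,1]]'
```

```text
t: 22.0
eef_pos: [495.9, -16.4, 116.1]
tcp_rot: [-3.141, 0.001, -0.091]
ft_force: [-2.1, 2.7, -7.1]
opening: 0.171
grip_force: 30.0
```

```bash
python3 -m inch '[[[0,0,-0.015],0,1],[[0,0,-0.015],0,1],[[0,0,-0.015],0,1],[[0,0,-0.015],0,1],[[0,0,-0.015],0,1],[[0,0,-0.015],0,1],[[0,0,-0.015],0,1],[[0,0,-0.015],0,1],[[0,0,0],0,1],[[0,0,0],0,1]]'
python3 - <<'E'
from h import *
w=eyes.read_camera("wrist"); sc=eyes.read_camera("scene"); print(env.state()["ft_force"])
for p in (w,sc):
  for t in("ring_side_l","ring_end_l"): print(t,[(round(d["score"],2),np.round(d["centre"],1).tolist(),np.round(atz(p,d["centre"],52)[:2],1).tolist()) for d in eyes.spot_point(t,p)[:3]])
E
```

```text
t: 23.25
eef_pos: [496.7, -16.7, 123.7]
tcp_rot: [3.141, -0.001, -0.091]
ft_force: [-1.5, 1.3, -1.6]
opening: 0.166
grip_force: 30.0
[-1.19240881  0.37122762 -1.0885329 ]
ring_side_l [(0.94, [218.7, 328.8], [521.4, -25.5]), (0.72, [216.0, 375.9], [520.4, -56.9])]
ring_end_l [(0.58, [266.4, 378.3], [484.9, -56.8])]
ring_side_l [(0.62, [245.4, 287.4], [521.8, -31.8]), (0.54, [234.1, 284.1], [512.2, -68.4])]
ring_end_l [(0.62, [238.3, 300.4], [486.9, -39.1])]
```

```bash
cat > sides.py <<'E'
from h import *
for n in("wrist","scene","top"):
    p=eyes.read_camera(n)
    for t in("ring_side_l","ring_end_l"):
        print(n,t,[(round(d["score"],2),np.round(d["centre"],1).tolist()) for d in eyes.spot_point(t,p)[:3]])
    for nm,X in(("sl",(522.2,-26.8)),("sr",(519.5,-55.7)),("el",(486.9,-28.4)),("er",(485.1,-47.3))):
        print("  pred",nm,{z:proj(p,[*X,z])[0].round(1).tolist() for z in(52,58,62,70)})
E
python3 sides.py
```

```text
wrist ring_side_l [(0.95, [218.1, 332.3]), (0.93, [213.0, 375.5])]
wrist ring_end_l [(0.91, [267.8, 379.9])]
  pred sl {52: [217.0, 330.8], 58: [218.8, 331.1], 62: [220.1, 331.3], 70: [222.7, 331.7]}
  pred sr {52: [217.2, 374.4], 58: [219.0, 375.7], 62: [220.2, 376.7], 70: [222.8, 378.6]}
  pred el {52: [267.0, 337.3], 58: [269.9, 337.8], 62: [271.9, 338.1], 70: [276.1, 338.7]}
  pred er {52: [267.1, 364.8], 58: [270.0, 365.9], 62: [272.0, 366.6], 70: [276.2, 368.1]}
scene ring_side_l [(0.48, [245.2, 290.2]), (0.39, [237.5, 284.5]), (0.26, [242.6, 287.5])]
scene ring_end_l [(0.66, [238.9, 299.2])]
  pred sl {52: [246.9, 288.3], 58: [244.8, 288.2], 62: [243.4, 288.1], 70: [240.6, 288.0]}
  pred sr {52: [238.5, 283.6], 58: [236.5, 283.5], 62: [235.1, 283.4], 70: [232.3, 283.3]}
  pred el {52: [241.2, 302.6], 58: [239.2, 302.6], 62: [237.8, 302.5], 70: [235.0, 302.5]}
  pred er {52: [235.8, 299.5], 58: [233.8, 299.4], 62: [232.4, 299.4], 70: [229.6, 299.3]}
top ring_side_l []
top ring_end_l []
  pred sl {52: [219.6, 343.6], 58: [218.9, 343.7], 62: [218.5, 343.8], 70: [217.6, 343.9]}
  pred sr {52: [223.3, 356.2], 58: [222.6, 356.3], 62: [222.2, 356.4], 70: [221.3, 356.7]}
  pred el {52: [234.9, 341.3], 58: [234.3, 341.4], 62: [234.0, 341.4], 70: [233.2, 341.5]}
  pred er {52: [237.4, 349.6], 58: [236.8, 349.7], 62: [236.4, 349.8], 70: [235.6, 349.9]}
```

Run:
```python
from h import *
w=eyes.read_camera("wrist"); sc=eyes.read_camera("scene")
save("crop7.png",np.hstack([cv2.resize(sc["pixels"][220:270,262:322],(390,325),interpolation=cv2.INTER_CUBIC),cv2.resize(w["pixels"][180:300,280:430],(406,325),interpolation=cv2.INTER_CUBIC)]))
```

```text
(no output)
```

View pics/crop7.png

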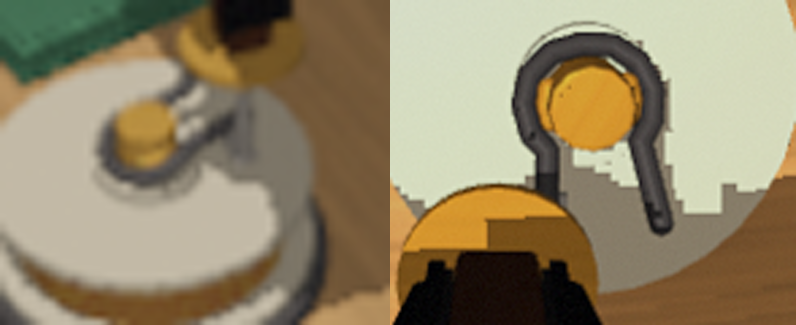

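The wrist view shows the legs splayed: r end at crop (660,228), l leg on the toe under the guard. The force fell from 6 N to about 0, so the l side appears to have snapped over. I'll back out, rise, cross to the −y side and turn half round for end_r.

```bash
python3 -m inch '[[[0,-0.1,0],0,1],[[0,-0.15,0],0,1],[[0,-0.15,0],0,1],[[0,0,0],0,1],[[0,0,-0.5],0,1],[[0,0,-0.5],0,1],[[0,0.8,0],0,1],[[0,0.8,0],0,1],[[0,0,0],-1,1],[[0,0,0],-1,1]]'
python3 -m inch '[[[0,0,0],-1,1],[[0,0,0],-1,1],[[0,0,0],-1,1],[[0,0,0],-1,1],[[0,0,0],-1,1],[[0,0,0],-1,1],[[0,0,0],-1,1],[[0,0,0],-1,1],[[0,0,0],-1,1],[[0,0,0],-1,1]]'
python3 -m inch '[[[0,0,0],-1,1],[[0,0,0],-1,1],[[0,0,0],-1,1],[[0,0,0],-1,1],[[0,0,0],-1,1],[[0,0,0],-1,1],[[0,0,0],-1,1],[[0,0,0],-1,1],[[0,0,0],-1,1],[[0,0,0],-1,1]]'
python3 -m inch '[[[0,0,0],-1,1],[[0,0,0],-1,1],[[0,0,0],-1,1],[[0,0,0],-1,1],[[0,0,0],-1,1],[[0,0,0],-1,1],[[0,0,0],-1,1],[[0,0,0],-1,1],[[0,0,0],-1,1],[[0,0,0],-1,1]]'
sed -i 's/for z in(52,58,62,70)/for z in(52,58,64)/; s/ring_side_l","ring_end_l/ring_side_l","ring_end_l","ring/' sides.py; python3 sides.py
```

```text
t: 25.35
eef_pos: [489.5, -88.9, 183.4]
tcp_rot: [-3.141, 0.0, 0.085]
ft_force: [0.1, 0.3, -0.0]
opening: 0.169
grip_force: 30.0
t: 26.6
eef_pos: [489.6, -88.2, 183.4]
tcp_rot: [-3.142, -0.0, 0.959]
ft_force: [-0.1, -0.2, 0.2]
opening: 0.165
grip_force: 30.0
t: 27.85
eef_pos: [489.6, -88.2, 183.4]
tcp_rot: [3.142, -0.0, 1.832]
ft_force: [0.1, -0.2, -0.9]
opening: 0.163
grip_force: 30.0
t: 29.1
eef_pos: [489.6, -88.2, 183.4]
tcp_rot: [3.142, -0.0, 2.704]
ft_force: [-0.2, -0.8, -0.7]
opening: 0.166
grip_force: 30.0
wrist ring_side_l [(0.93, [257.6, 369.8])]
wrist ring_end_l [(0.72, [220.9, 354.6]), (0.65, [204.7, 389.5])]
wrist ring [(0.76, [248.0, 386.1])]
  pred sl {52: [239.4, 401.6], 58: [241.2, 403.1], 64: [243.1, 404.8]}
  pred sr {52: [250.5, 369.0], 58: [252.6, 369.9], 64: [254.7, 370.9]}
  pred el {52: [202.6, 384.0], 58: [203.7, 385.2], 64: [204.9, 386.5]}
  pred er {52: [210.2, 362.0], 58: [211.5, 362.9], 64: [212.8, 363.7]}
scene ring_side_l [(0.62, [236.4, 284.3]), (0.52, [249.2, 288.0]), (0.41, [243.1, 283.6])]
scene ring_end_l [(0.53, [237.0, 297.7]), (0.47, [228.0, 291.7])]
scene ring [(0.52, [239.9, 284.5])]
  pred sl {52: [246.9, 288.3], 58: [244.8, 288.2], 64: [242.7, 288.1]}
  pred sr {52: [238.5, 283.6], 58: [236.5, 283.5], 64: [234.4, 283.4]}
  pred el {52: [241.2, 302.6], 58: [239.2, 302.6], 64: [237.1, 302.5]}
  pred er {52: [235.8, 299.5], 58: [233.8, 299.4], 64: [231.7, 299.3]}
top ring_side_l []
top ring_end_l [(0.34, [130.9, 283.2])]
top ring []
  pred sl {52: [219.6, 343.6], 58: [218.9, 343.7], 64: [218.3, 343.8]}
  pred sr {52: [223.3, 356.2], 58: [222.6, 356.3], 64: [221.9, 356.5]}
  pred el {52: [234.9, 341.3], 58: [234.3, 341.4], 64: [233.8, 341.5]}
  pred er {52: [237.4, 349.6], 58: [236.8, 349.7], 64: [236.2, 349.8]}
```

```bash
cat > tr.py <<'E'
from h import *
import itertools
w=eyes.read_camera("wrist"); sc=eyes.read_camera("scene"); T=np.array
for t in("ring_end_l","ring_side_l","ring"):
    W=[d["centre"] for d in eyes.spot_point(t,w)[:2]]; S=[d["centre"] for d in eyes.spot_point(t,sc)[:3] if d["score"]>.3]
    for a,b in itertools.product(W,S):
        X=tri([(w,a),(sc,b)]); er=max(np.linalg.norm(proj(w,X)[0]-a),np.linalg.norm(proj(sc,X)[0]-b))
        if er<6: print(t,np.round(a),np.round(b),"->",X.round(1),"err",er.round(1))
m=eyes.cut_out("ring",w)[0]["mask"]; print(m.sum())
ys,xs=np.nonzero(m); y0,x0=ys.min(),xs.min(); print(y0,x0)
for r in m[y0:ys.max()+1:3,x0:xs.max()+1:2]: print("".join(".#"[int(v)] for v in r))
E
python3 tr.py
```

```text
ring_end_l [206. 387.] [236. 302.] -> [487.1 -29.   67.5] err 0.2
ring_end_l [246. 385.] [232. 292.] -> [509.2 -41.   80.5] err 5.3
ring_side_l [255. 370.] [237. 282.] -> [521.8 -56.1  57.9] err 0.1
ring_side_l [239. 404.] [244. 287.] -> [522.7 -27.1  58.6] err 3.1
ring [246. 387.] [240. 285.] -> [521.6 -41.3  58.7] err 1.2
796
207 354
.................##........
.................###.......
.................###.......
.................####......
..................###......
.##...............###......
#####..............###.....
.#####.............####....
..#####............######..
...#####............######.
....#####.............#####
.....#####.............####
......####..............###
......####..............###
......####..............###
......####.............###.
......####.............##..
.......#####.........##....
.........#######..###......
.............#####.........
```

Run:
```python
from h import *
w=eyes.read_camera("wrist"); sc=eyes.read_camera("scene"); s=env.state(); print(s["eef_pos"],s["tcp_rot"])
for nm,q in(("end",(222,355.5)),("mid",(231,363)),("knee",(240,370))):
    print(nm,[(z,atz(w,q,z)[:2].round(1).tolist(),proj(sc,atz(w,q,z))[0].round(1).tolist()) for z in(50,54,58,62)])
m=eyes.cut_out("ring",sc)[0]["mask"]; ys,xs=np.nonzero(m); y0,x0=ys.min(),xs.min(); print(m.sum(),y0,x0)
for r in m[y0:ys.max()+1,x0:xs.max()+1]: print("".join(".#"[int(v)] for v in r))
g=sc["pixels"].max(2)[222:256,270:312]; 
for r in g: print("".join(" .:-=+*#%@"[9-int(v)*10//256] for v in r))
```

```text
[489.63381745 -88.18378702 183.42577804] [3.14150409e+00 1.14641894e-05 2.70152922e+00]
end [(50, [492.6, -56.2], [235.2, 294.6]), (54, [491.6, -56.2], [233.7, 295.0]), (58, [490.7, -56.2], [232.2, 295.3]), (62, [489.8, -56.2], [230.7, 295.6])]
mid [(50, [502.4, -53.6], [237.3, 291.1]), (54, [501.3, -53.6], [235.8, 291.5]), (58, [500.2, -53.6], [234.3, 291.9]), (62, [499.2, -53.7], [232.7, 292.3])]
knee [(50, [512.1, -51.3], [239.3, 287.6]), (54, [510.9, -51.4], [237.8, 288.0]), (58, [509.7, -51.4], [236.2, 288.4]), (62, [508.5, -51.5], [234.6, 288.8])]Traceback (most recent call last):
  File "<stdin>", line 5, in <module>
IndexError: list index out of range
```

Run:
```python
from h import *
sc=eyes.read_camera("scene")
g=cv2.resize(sc["pixels"].max(2)[224:254,272:310],None,fx=2,fy=2,interpolation=cv2.INTER_CUBIC)
print("cols 272 +2/px; rows 224 +.5")
for i,r in enumerate(g[::2]): print(224+i,"".join("@" if v<70 else "#" if v<100 else "+" if v<130 else "." if v<165 else " " for v in r))
```

```text
cols 272 +2/px; rows 224 +.5
224 ++++++#############@#@@@@@#####+++++++++++++++++++++++++++++++++++++++++++++
225 ##################@@@#+++++++++++++++++++++++++++++++++++++++++++.....++++++
226 ###############@##++......  ..+++++++++++++++++++++++++++++++++..    ..+++++
227 ##############++...        ..+++++++++++++++++++++++++++++++++.       .+++++
228 @##@@@##++......          ..++++++++++++++++++++++++++++++++++.       .+++++
229 @@@#+++....         ....  ..++++++++++++++++++++++++++++++++++.........+++++
230 ++...                ..     ..........+++#####+.++++++++++++++++++++++++++++
231                                     ..++##@##+.   ....++++++++++++++++++++++
232                                   ..++###++..          ....+++++++++++++++++
233                                 ..+####++.                 ...++++++++++++++
234                              ..++#####+.                      ..++++++++++++
235                           ...++####+..    ..++..                 ..+++++++++
236                             ...++..... ........                    ..+++++++
237               
[... 658 characters left out ...]
.....++#######++++..........                        
246           ..+##@#######++++#########+++.+..                                 
247          ......+#@@@@#############+++.....                                  
248           ...  .....++#########++........                                   
249             ....    ..........++.......                                    .
250                .....................                                      ..
251                       .....                                              .++
252                                                                         ..+#
253                                                                        ..++#
```

Run:
```python
from h import *
im=cv2.imread("pics/scene0.png")
g=cv2.resize(im.max(2)[224:254,272:310],None,fx=2,fy=2,interpolation=cv2.INTER_CUBIC)
for i,r in enumerate(g[::2]): 
    if i>2: print(224+i,"".join("@" if v<70 else "#" if v<100 else "+" if v<130 else "." if v<165 else " " for v in r))
sc=eyes.read_camera("scene")
print("+x side",[proj(sc,[535.4,-42.6,z])[0].round(1).tolist() for z in(52,58,62)], "lips l",proj(sc,[522,-29,56.5]))
```

```text
227 @@#############++...                            .....               ....    
228 @@@@@@@##++++....                                  ....               ....  
229 @@@##++........                                      ....                ...
230 +++.....                                               ...                 .
231 ..                                                       ....               
232                                                            ..               
233                                                                             
234                                                                             
235                                               .....                         
236                                        .....+++###++.                       
237                                   ...++++######@@@#+.                       
238                                  ..+####@##########+.                       
239              ....                .+#@@@@@##+####+++.                        
240            .+##++..            ..+++.++++..
[... 480 characters left out ...]
##++++....                             
247         ......+##@@@############@##++++++..                                 
248          .........++##@@@@####@@#++...+...                                  
249            ..........+++++..+++++.......                                  ..
250               ........................                                    .+
251                   ...............                                        .++
252                                                                         .++#
253                                                                       ..++##
+x side [[244.4, 279.5], [242.4, 279.4], [241.0, 279.3]] lips l [[244.66711103 287.81829668]]
```

Both ends are now up at about 65 mm, with the legs spread and the +x side still low, so the ring hangs tilted and is still caught. Next is the r leg, near (497,−54.5): lower beside it with the toe underside at 52 mm.

```bash
python3 -m inch '[[[-0.07,0.09,0],-1,1],[[0,0,0],-1,1],[[0,0,0],-1,1],[[0,0,0],-1,1],[[0,0,0.2],-0.6,1],[[0,0,0.4],0,1],[[0,0,0.4],0,1],[[0,0,0.1],0,1],[[0,0,0],0,1],[[0,0,0],0,1]]'
python3 tr.py
```

```text
t: 31.65
eef_pos: [496.1, -85.2, 118.2]
tcp_rot: [-3.141, 0.001, 3.103]
ft_force: [-0.4, 0.3, -0.4]
opening: 0.172
grip_force: 30.0
ring_end_l [254. 368.] [230. 293.] -> [492.8 -56.   64.6] err 4.8
ring_end_l [248. 411.] [239. 299.] -> [491.8 -27.7  59.8] err 5.6
ring_side_l [299. 361.] [237. 282.] -> [523.1 -57.1  57.4] err 1.7
ring_side_l [293. 409.] [242. 289.] -> [518.9 -27.9  64.6] err 1.5
953
251 359
........................###.
..####.................#####
.#####.................#####
..####.................#####
..#####...............#####.
..#####...............#####.
...####...............####..
...####...............####..
...#####.............#####..
....####............#####...
...#####.............#####..
..#####...............#####.
.#####.................####.
.####..................#####
#####..................#####
#####..................####.
.####..................###..
..####.................##...
```

```bash
python3 -m inch '[[[0,0.06,0],0,1],[[0,0.06,0],0,1],[[0,0.06,0],0,1],[[0,0.06,0],0,1],[[0,0.07,0],0,1],[[0,0,-0.015],0,1],[[0,0,-0.015],0,1],[[0,0,-0.015],0,1],[[0,0,-0.015],0,1],[[0,0,0],0,1]]'
python3 -m inch '[[[0,0,-0.015],0,1],[[0,0,-0.015],0,1],[[0,0,-0.015],0,1],[[0,0,-0.015],0,1],[[0,0,-0.015],0,1],[[0,0,-0.015],0,1],[[0,0,0],0,1],[[0,0,0],0,1],[[0,0,0],0,1],[[0,0,0],0,1]]'
```

```text
t: 33.35
eef_pos: [496.5, -66.6, 121.1]
tcp_rot: [3.142, 0.0, 3.103]
ft_force: [0.2, 0.0, -0.8]
opening: 0.163
grip_force: 30.0
t: 34.6
eef_pos: [496.5, -66.5, 126.4]
tcp_rot: [3.142, 0.0, 3.103]
ft_force: [0.5, 0.6, -2.0]
opening: 0.167
grip_force: 30.0
```

```bash
python3 -m inch '[[[0,0,-0.015],0,1],[[0,0,-0.015],0,1],[[0,0,-0.015],0,1],[[0,0,-0.015],0,1],[[0,0,-0.015],0,1],[[0,0,-0.015],0,1],[[0,0,-0.015],0,1],[[0,0,-0.015],0,1],[[0,0,0],0,1],[[0,0,0],0,1]]'
python3 tr.py
```

```text
t: 35.85
eef_pos: [496.4, -66.5, 133.6]
tcp_rot: [3.141, -0.0, 3.103]
ft_force: [-0.3, 0.4, -1.4]
opening: 0.17
grip_force: 30.0
ring_end_l [253. 376.] [233. 297.] -> [494.5 -31.2  75.5] err 5.2
ring [290. 360.] [240. 282.] -> [526.  -40.9  61.3] err 5.2
ring [290. 360.] [246. 282.] -> [530.  -38.7  48.3] err 2.8
393
252 368
....##..
...####.
...####.
..#####.
..####..
..####..
.#####..
.####...
.#####..
..#####.
...####.
....####
....###.
...###..
..####..
.###....
##......
```

```bash
python3 -m inch '[[[0,0,0.03],0,1],[[0,0,0.03],0,1],[[0,0,0.03],0,1],[[0,0,0.03],0,1],[[0,-0.1,0],0,1],[[0,-0.15,0],0,1],[[0,-0.15,0],0,1],[[0,0,-0.5],0,1],[[0,0,-0.5],0,1],[[0,0,0],0,1]]'
python3 tr.py
python3 - <<'E'
from h import *
sc=eyes.read_camera("scene")
g=cv2.resize(sc["pixels"].max(2)[224:254,272:310],None,fx=2,fy=2,interpolation=cv2.INTER_CUBIC)
for i,r in enumerate(g[::2]): print(224+i,"".join("@" if v<70 else "#" if v<100 else "+" if v<130 else "." if v<165 else " " for v in r))
E
```

```text
t: 37.55
eef_pos: [496.3, -91.3, 188.1]
tcp_rot: [-3.141, 0.004, 3.102]
ft_force: [-0.9, 0.2, -0.8]
opening: 0.166
grip_force: 30.0
ring_end_l [233. 369.] [229. 292.] -> [496.3 -53.6  71.1] err 4.7
ring_end_l [228. 396.] [236. 300.] -> [490.8 -29.6  68. ] err 0.6
ring_side_l [267. 366.] [234. 284.] -> [520.6 -52.8  67.8] err 2.4
ring_side_l [263. 395.] [228. 293.] -> [508.  -33.6  95.5] err 3.2
ring_side_l [263. 395.] [247. 287.] -> [525.  -26.6  53.7] err 0.7
ring [263. 383.] [240. 285.] -> [522.6 -38.7  61.9] err 1.3
ring [263. 383.] [260. 287.] -> [532.1 -27.9  17.8] err 5.5
639
229 360
..................#.
.................###
..###...........####
..###...........####
..###...........###.
..###...........###.
..####..........###.
..####.........####.
...###.........####.
..####..........####
.####............###
.###.............###
####.............###
####............###.
.####...........##..
..#####.......##....
....########........
224 ++++++#################@@@#####+++++++++++++++++++++++++++++.......         
225 ##################@@@#+++++++++++++++++++++++++++++++++++++..
[... 1583 characters left out ...]
.....++#######++++......                            
246          ...+##########+++++########+++.+..                                 
247          ......+##################+++.....                                  
248           ...  ..+############++.........                                   
249             .......++.........++.......                                    .
250                .....................                                      ..
251                                                                          .++
252                                                                         ..+#
253                                                                        ..+++
```

Now the r side is up (r end about 70 mm) and closed in, while the l side is still low at about 54 mm. Without turning, I can bring the shaft through the gap between the legs with the toe (+y) under the l leg, near (496,−38.5).

```bash
python3 -m inch '[[[0.28,0.44,0],0,1],[[0.28,0.44,0],0,1],[[0,0,0.4],0,1],[[0,0,0.4],0,1],[[0,0,0.3],0,1],[[0,0,0.07],0,1],[[-0.13,0,0],0,1],[[-0.13,0,0],0,1],[[0,0,0],0,1],[[0,0,0],0,1]]'
python3 tr.py
```

```text
t: 39.3
eef_pos: [479.5, -37.0, 116.4]
tcp_rot: [3.142, 0.0, 3.103]
ft_force: [-0.2, -0.3, -0.9]
opening: 0.162
grip_force: 30.0Traceback (most recent call last):
  File "tr.py", line 9, in <module>
    m=eyes.cut_out("ring",w)[0]["mask"]; print(m.sum())
      ~~~~~~~~~~~~~~~~~~~~~~^^^
IndexError: list index out of range
```

```bash
python3 -m inch '[[[-0.09,0,0],0,1],[[-0.09,0,0],0,1],[[-0.09,0,0],0,1],[[0,0,-0.03],0,1],[[0,0,-0.03],0,1],[[0,0,-0.03],0,1],[[0,0,-0.02],0,1],[[0,0,-0.02],0,1],[[0,0,0],0,1],[[0,0,0],0,1]]'
python3 -m inch '[[[0,0,-0.02],0,1],[[0,0,-0.02],0,1],[[0,0,-0.02],0,1],[[0,0,-0.02],0,1],[[0,0,-0.02],0,1],[[0,0,0],0,1],[[0,0,0],0,1],[[0,0,0],0,1],[[0,0,0],0,1],[[0,0,0],0,1]]'
```

```text
t: 41.0
eef_pos: [495.7, -37.6, 124.0]
tcp_rot: [3.142, -0.0, 3.103]
ft_force: [0.5, 0.5, -0.8]
opening: 0.167
grip_force: 30.0
t: 42.25
eef_pos: [495.8, -37.6, 130.0]
tcp_rot: [3.142, 0.0, 3.103]
ft_force: [0.1, -0.3, -1.1]
opening: 0.163
grip_force: 30.0
```

```bash
python3 -m inch '[[[0,0,-0.025],0,1],[[0,0,-0.025],0,1],[[0,0,-0.025],0,1],[[0,0,-0.025],0,1],[[0,0,-0.02],0,1],[[0,0,-0.02],0,1],[[0,0,0],0,1],[[0,0,0],0,1],[[0,0,0],0,1],[[0,0,0],0,1]]'
cat > asc.py <<'E'
from h import *
sc=eyes.read_camera("scene"); print(env.state()["ft_force"])
g=cv2.resize(sc["pixels"].max(2)[220:252,272:310],None,fx=2,fy=2,interpolation=cv2.INTER_CUBIC)
for i,r in enumerate(g[::2]): print(220+i,"".join("@" if v<70 else "#" if v<100 else "+" if v<130 else "." if v<165 else " " for v in r))
for t in("ring_side_l","ring","ring_end_l"): print(t,[(round(d["score"],2),np.round(d["centre"],1).tolist()) for d in eyes.spot_point(t,sc)[:3]])
E
python3 asc.py
```

```text
t: 43.5
eef_pos: [495.8, -37.7, 138.4]
tcp_rot: [3.142, 0.0, 3.103]
ft_force: [0.1, 0.1, -0.2]
opening: 0.163
grip_force: 30.0
[-0.30600399  0.36346061 -1.10388903]
220 ++++++++++++++++++++###@@@@@@@@@@##++..... ...++++++++...+++++++++++++++++++
221 +++++++++++++++++++####@@@@@@@@@@@@###+++.....++++++++++++++++++++++++++++++
222 +++++++++++++++########@@@@@###@@@@@####++++++++++++++++++++++++++++++++++++
223 ++++++++++##############@@@@###@#####+++++++++++++++++++++++++++++++++++++++
224 +++++++################@@@###+++++++++++++++++++++++++++++++++++++++++++++++
225 +#################@@##++++++++.....+++++##++#+++++++++++++++++++++++++++++++
226 ##################++...  ..++++.. ..++###@####++++++++++++++++++++++++++++++
227 ##############++...       ..++++...+##@@@@@####+++##++++++++++++++++++++++++
228 ####@@##++.....           ..++++++##@@@@@@#####+++##++++++++++++++++++++++++
229 @@@#+++...                  ....+##@@@@@##++++++++++++++++++++++++++++++++++
230 ++...                         ..+##@@@##+++++++#####++++++++++++++++++++++++
231                             ..++######++
[... 1107 characters left out ...]
####################+++..                      ..++++++++++++++
246           ....++#############+++++..    ..                    ..++++++++++++
247           .    ...+++###++++......     ...                    ..+++++++++++.
248            .        .......          ....                    ..+++++++++++++
249              ..                  ......                      .++++++++++...+
250                 ......      .......                          .++++......  ..
251                                                               ...        ..+
ring_side_l [(0.53, [235.6, 284.2]), (0.47, [241.9, 290.4])]
ring [(0.42, [239.1, 282.9])]
ring_end_l [(0.57, [226.5, 292.5]), (0.46, [233.0, 297.7])]
```

```bash
python3 -m inch '[[[0,0,0.08],0,1],[[0,0,0.08],0,1],[[0,0,0.08],0,1],[[0,0,0.08],0,1],[[0.15,0,0],0,1],[[0.25,0,0],0,1],[[0.25,0,0],0,1],[[0,0,-0.5],0,1],[[0,0,-0.5],0,1],[[0,0,0],0,1]]'
python3 asc.py
python3 - <<'E'
import re
exec(open('tr.py').read().split("m=eyes")[0])
E
```

```text
t: 44.95
eef_pos: [456.8, -36.2, 180.9]
tcp_rot: [-3.141, 0.004, 3.103]
ft_force: [-0.2, -0.2, -1.9]
opening: 0.167
grip_force: 30.0
[-0.47631677  0.21999762 -1.22780234]
220 ++++++++++++++++++++++++################@@##+.....        .+++++++++++++++++
221 +++++++++#+++++++++##############@##@@##+++..             .+++++++++++++++++
222 +++++++++++++++#####################++....                 ..+++++++++++++++
223 ++++++++++######################+....                       .+++++++++++++++
224 ++++++####################++.....                            ..+++++++++++++
225 +#################@@@#++...             ...                    ..+++++++++++
226 ##################++...               .++++..                   .++++....+++
227 ##############++...                 .++####+.                    ....   ...+
228 ###@@@##++.....                   .++#####+..                            ...
229 @@@#+++...                      ..+#####+..                               ..
230 ++...                         ..+#####+.        ..                         .
231                             ..+###
[... 1136 characters left out ...]
..                                      
246           ....+##@@##########+++++..    ...                                 
247          ..    ...++####++++......     ...                                  
248           ..        ........         ....                                   
249             ...                 .......                                    .
250                 .......     ........                                      ..
251                                                                          .++
ring_side_l [(0.52, [244.1, 284.7]), (0.4, [233.0, 281.5])]
ring [(0.45, [241.2, 285.1])]
ring_end_l [(0.53, [226.4, 289.6]), (0.43, [233.2, 298.8]), (0.34, [357.3, 238.4])]
```

Run:
```python
from h import *
w=eyes.read_camera("wrist"); tp=eyes.read_camera("top")
for p in(w,tp):
    for t in("ring_side_l","ring","ring_end_l"): print(t,[(round(d["score"],2),np.round(d["centre"],1).tolist()) for d in eyes.spot_point(t,p)[:3]])
    for nm,X in(("sl",(522.2,-26.8)),("sr",(519.5,-55.7)),("+x",(535.4,-42.6)),("el",(486.9,-28.4)),("er",(485.1,-47.3)),("el2",(492,-29)),("er2",(490,-48))): print("  pred",nm,{z:proj(p,[*X,z])[0].round(1).tolist() for z in(52,60,80)})
c=proj(w,[505,-41,60])[0].astype(int); g=w["pixels"].max(2)[c[0]-40:c[0]+32,c[1]-30:c[1]+34]; print(c-[40,30])
for i,r in enumerate(g[::2]): print(c[0]-40+2*i,"".join("@" if v<70 else "#" if v<100 else "+" if v<150 else "." if v<190 else " " for v in r))
```

```text
ring_side_l []
ring []
ring_end_l []
  pred sl {52: [308.6, 332.7], 60: [312.7, 333.0], 80: [323.6, 333.9]}
  pred sr {52: [307.0, 299.6], 60: [311.0, 299.2], 80: [321.8, 297.9]}
  pred +x {52: [322.8, 315.3], 60: [327.2, 315.2], 80: [338.9, 315.0]}
  pred el {52: [270.7, 329.7], 60: [273.9, 329.9], 80: [282.7, 330.7]}
  pred er {52: [269.5, 307.4], 60: [272.7, 307.1], 80: [281.4, 306.3]}
  pred el2 {52: [276.4, 329.1], 60: [279.7, 329.4], 80: [288.8, 330.1]}
  pred er2 {52: [275.0, 306.8], 60: [278.3, 306.5], 80: [287.3, 305.7]}
ring_side_l [(0.25, [263.9, 418.2])]
ring []
ring_end_l []
  pred sl {52: [219.6, 343.6], 60: [218.7, 343.8], 80: [216.4, 344.0]}
  pred sr {52: [223.3, 356.2], 60: [222.4, 356.4], 80: [220.1, 356.9]}
  pred +x {52: [215.4, 351.7], 60: [214.4, 351.9], 80: [212.0, 352.4]}
  pred el {52: [234.9, 341.3], 60: [234.2, 341.4], 80: [232.1, 341.6]}
  pred er {52: [237.4, 349.6], 60: [236.6, 349.7], 80: [234.6, 350.1]}
  pred el2 {52: [232.8, 342.0], 60: [232.0, 342.1], 80: [229.9, 342.4]}
  pred er2 {52: [235.3, 350.3], 60: [234.5, 350.4], 80: [232.5, 350.9]}
[254 2
[... 1787 characters left out ...]
@@@@@@@@@@
306 @@@@@@@@@@@@@@@@@@@@@@@@@@@@@@@@@@@@@@@@@@@@@@@@@@@@@@@@@@@@@@@@
308 @@@@@@@@@@@@@@@@@@@@@@@@@@@@@@@@@@@@@@@@@@@@@@@@@@@@@@@@@@@@@@@@
310 @@@@@@@@@@@@@@@@@@@@@@@@@@@@@@@@@@@@@@@@@@@@@@@@@@@@@@@@@@@@@@@@
312 @@@@@@@@@@@@@@@@@@@@@@@@@@@@@@@@@@@@@@@@@@@@@@@@@@@@@@@@@@@@@@@@
314 @@@@@@@@@@@@@@@@@@@@@@@@@@@@@@@@@@@@@@@@@@@@@@@@@@@@@@@@@@@@@@@@
316 @@@@@@@@@@@@@@@@@@@@@@@@@@@@@@@@@@@@@@@@@@@@@@@@@@@@@@@@@@@@@@@@
318 @@@@@@@@@@@@@@@@@@@@@@@@@@@@@@@@@@@@@@@@@@@@@@@@@@@@@@@@@@@@@@@@
320 @@@@@@@@@@@@@@@@@@@@@@@@@@@@@@@@@@@@@@@@@@@@@@@@@@@@@@@@@@@@@@@@
322 @@@@@@@@@@@@@@@@@@@@@@@@@@@@@@@@@@@@@@@@@@@@@@@@@@@@@@@@@@@@@@@@
324 @@@@@@@@@@@@@@@@@@@@@@@@@@@@@@@@@@@@@@@@@@@@@@@@@@@@@@@@@@@@@@@@
```

```bash
cat > fit6.py <<'E'
from h import *
from scipy.optimize import minimize
ang=np.linspace(np.pi-np.radians(41),-np.pi+np.radians(41),40)
mid=np.vstack([[(-32.5,9.5,0)],np.c_[14.5*np.cos(ang),14.5*np.sin(ang),0*ang],[(-32.5,-9.5,0)]])
def fit(px,p,x0,label):
    px=px.astype(float); g=px.max(2); sat=1-px.min(2)/np.maximum(g,1)
    r0,r1,c0,c1=222,254,270,308
    d=np.clip((150-g)/60,0,1)[r0:r1,c0:c1]; care=~((sat>.55)&(g>90))[r0:r1,c0:c1]
    care&=~((np.mgrid[r0:r1,c0:c1][0]<230)&(np.mgrid[r0:r1,c0:c1][1]<284))
    def pts(v,P): return P@Ro.from_euler("ZYX",v[3:]).as_matrix().T+v[:3]
    def cost(v):
        uv=proj(p,pts(v,mid))-[r0,c0]; S=8
        M=np.zeros(((r1-r0)*S,(c1-c0)*S),np.uint8)
        o=ray(p,[240,320])[0]; th=6*p["fx"]/np.linalg.norm(v[:3]-o)
        cv2.polylines(M,[np.int32(np.round((uv[:,::-1]+.5)*S))],False,255,max(1,int(round(th*S))))
        m=cv2.GaussianBlur(M,(0,0),S*.5); m=cv2.resize(m,(c1-c0,r1-r0),interpolation=cv2.INTER_AREA)/255.
        return (((m-d)**2)*care).sum()+.02*((v[0]-521)**2+(v[1]+41)**2)/4
    best=None
    for pi in (0,.2,.4):
      for ro in(-.2,.1):
        st=np.array([*x0,-.09,pi,ro]); sx=np.vstack([st]+[st+e for e in np.diag([4,4,5,.1,.2,.2])])
        r=minimize(cost,st,method="Nelder-Mead",options=dict(initial_simplex=sx,maxiter=600))
        if best is None or r.fun<best.fun: best=r
    v=best.x; print(label,v.round(2),best.fun.round(2)); print(" sl,sr,+x,el,er\n",pts(v,np.array([(0,14.5,0),(0,-14.5,0),(14.5,0,0),(-35,9.5,0),(-35,-9.5,0)])).round(1))
sc=eyes.read_camera("scene")
fit(cv2.imread("pics/scene0.png")[...,::-1],sc,(521,-41,52),"initial")
fit(sc["pixels"],sc,(521,-41,60),"now")
E
python3 fit6.py
```

```text
initial [ 5.2479e+02 -4.0700e+01  5.3630e+01 -6.0000e-02 -7.0000e-02  6.0000e-02] 21.34
 sl,sr,+x,el,er
 [[525.6 -26.2  54.4]
 [524.  -55.2  52.8]
 [539.2 -41.5  54.6]
 [490.4 -29.2  51.8]
 [489.4 -48.2  50.7]]
now [ 5.234e+02 -4.797e+01  5.754e+01 -4.000e-02  6.200e-01  2.000e-02] 36.38
 sl,sr,+x,el,er
 [[524.  -33.5  57.7]
 [522.7 -62.5  57.4]
 [535.2 -48.4  49.1]
 [495.4 -37.5  78. ]
 [494.5 -56.4  77.8]]
```

The fit puts the ring centre near z 63 once y is held to the spindle, with both sides clear of the lips. Returning the pick to the stand.

```bash
python3 -m inch '[[[-0.068,0.85,0],0,1],[[-0.068,0.85,0],0,1],[[-0.068,0.85,0],0,1],[[-0.068,0.85,0],0,1],[[-0.068,0.84,0],0,1],[[0,0,0],1,1],[[0,0,0],1,1],[[0,0,0],1,1],[[0,0,0],1,1],[[0,0,0],1,1]]'
python3 -m inch '[[[0,0,0.08],1,1],[[0,0,0.08],1,1],[[0,0,0.08],1,1],[[0,0,0.08],1,1],[[0,0,0.08],1,1],[[0,0,0.08],1,1],[[0,0,0.08],1,1],[[0,0,0.08],1,1],[[0,0,0.08],1,1],[[0,0,0],1,1]]'; python3 -c "
from h import *
s=env.state();R=Ro.from_euler('xyz',s['tcp_rot']).as_matrix();print(s['eef_pos'],s['tcp_rot'],R.T@(np.array([486.9,217.1,76])-s['eef_pos'])/60)"
```

```text
t: 47.25
eef_pos: [487.0, 217.3, 179.2]
tcp_rot: [-3.142, -0.0, 2.664]
ft_force: [0.4, -0.1, -2.0]
opening: 0.168
grip_force: 30.0
t: 48.5
eef_pos: [486.9, 217.3, 135.7]
tcp_rot: [-3.141, -0.0, 1.791]
ft_force: [0.6, -0.3, -0.1]
opening: 0.167
grip_force: 30.0
[486.88213399 217.25027932 135.67977306] [-3.14101308e+00 -6.02103677e-06  1.79110412e+00] [-2.51517832e-03  3.19708028e-04  9.94662851e-01]
```

```bash
sed -i 's/^fit(cv2.*//' fit6.py; python3 fit6.py; python3 asc.py | tail -3
```

```text
now [ 5.2463e+02 -4.4570e+01  6.0760e+01 -8.0000e-02  6.6000e-01 -2.0000e-02] 26.85
 sl,sr,+x,el,er
 [[525.6 -30.1  60.5]
 [523.6 -59.   61. ]
 [536.  -45.5  51.8]
 [497.7 -32.9  82.1]
 [496.5 -51.8  82.4]]
ring_side_l [(0.62, [414.7, 291.4]), (0.43, [241.3, 287.5]), (0.43, [232.5, 283.3])]
ring [(0.69, [238.4, 282.5])]
ring_end_l [(0.64, [224.3, 292.5]), (0.41, [232.1, 296.3])]
```

```bash
python3 -m inch '[[[0,0,0],1,1],[[0,0,0.2],0.17,1],[[0,0,0.4],0,1],[[0,0,0.38],0,1],[[0,0,0.02],0,1],[[0,0,0],0,0.3],[[0,0,0],0,0],[[0,0,0],0,0],[[0,0,-0.5],0,0],[[0,0,-0.5],0,0]]'
```

```text
t: 50.0
eef_pos: [486.9, 217.2, 136.9]
tcp_rot: [-3.141, -0.0, 1.692]
ft_force: [0.7, 0.2, -0.5]
opening: 0.496
grip_force: 0.0
```

```bash
python3 -m inch '[[[-0.87,0.012,-0.1],0,-0.25],[[-0.87,0.012,0],0,-0.25],[[-0.87,0.012,0],0,-0.25],[[-0.87,0.012,0],0,-0.25],[[-0.86,0.012,0],0,-0.25],[[0,0,0],-1,-0.25],[[0,0,0],-1,-0.25],[[0,0,0],-1,-0.25],[[0,0,0],-1,-0.25],[[0,0,0],-1,-0.25]]'
python3 -m inch '[[[0,0,0],-1,-0.25],[[0,0,0],-1,-0.25],[[0,0,0],-1,-0.25],[[0,0,0],-1,-0.25],[[0,0,0],-1,-0.25],[[0,0,0],-1,-0.25],[[0,0,0],-1,-0.25],[[0,0,0],-1,-0.25],[[0,0,0],-1,-0.25],[[0,0,0],-1,-0.25]]'
python3 - <<'E'
from h import *
s=env.state(); print(s["eef_pos"],s["tcp_rot"])
w=eyes.read_camera("wrist"); sc=eyes.read_camera("scene"); tp=eyes.read_camera("top")
for n,p in(("w",w),("s",sc),("t",tp)):
  for t,z in(("ring",61),("reel_lips",56.5),("ring_side_l",61),("ring_end_l",80),("pick",8),("stand",0)):
    print(n,t,[(round(d["score"],2),np.round(d["centre"]).astype(int).tolist(),np.round(atz(p,d["centre"],z)[:2],1).tolist()) for d in eyes.spot_point(t,p)[:2]])
c=proj(w,[512,-41,61])[0].astype(int); r0,c0=c[0]-46,c[1]-44; g=w["pixels"].max(2)[r0:r0+92,c0:c0+88]; print(r0,c0)
for i,r in enumerate(g[::4]): print(r0+4*i,"".join("@" if v<70 else "#" if v<110 else "." if v<190 else " " for v in r[::2]))
E
python3 fit6.py
```

```text
t: 51.25
eef_pos: [522.0, -40.8, 142.3]
tcp_rot: [3.141, 0.0, 2.131]
ft_force: [1.6, -0.1, -1.0]
opening: 0.625
grip_force: 0.0
t: 52.5
eef_pos: [522.0, -40.8, 142.3]
tcp_rot: [3.142, 0.0, 3.004]
ft_force: [0.0, 0.1, -1.0]
opening: 0.623
grip_force: 0.0
[522.0207978  -40.7656869  142.30985508] [3.14153803e+00 4.75930486e-04 3.00394078e+00]
w ring [(0.95, [255, 320], [523.9, -40.3]), (0.22, [219, 297], [496.2, -52.7])]
w reel_lips [(0.82, [247, 321], [519.6, -39.2])]
w ring_side_l [(0.83, [261, 301], [526.8, -54.8])]
w ring_end_l [(0.93, [214, 329], [491.7, -30.4]), (0.89, [223, 300], [495.3, -49.5])]
w pick []
w stand [(0.97, [156, 608], [488.5, 216.1])]
s ring [(0.42, [240, 284], [525.0, -41.8])]
s reel_lips [(0.91, [210, 351], [343.9, -65.6]), (0.59, [241, 282], [528.2, -47.0])]
s ring_side_l [(0.67, [244, 285], [528.0, -27.9]), (0.58, [293, 186], [762.5, 8.2])]
s ring_end_l [(0.64, [233, 298], [496.4, -27.9]), (0.37, [228, 289], [506.6, -53.2])]
s pick [(0.77, [333, 356], [495.3, 214.4])]
s stand [(0.71, [334, 359], [487.1, 214.0]), (0.47, [290, 187], [747.0, -57.1])]
t ring [(0.5
[... 812 characters left out ...]
  
244      ........#@@@@.........@@@@@@@........  
248          ...@@@@@@............@@@@@         
252           ..@@@@#.......... ...#@@@#        
256            #@@@@...........   .@@#@         
260             @@@@@#...... .   .@@@##         
264              .@###@.       .@@#@.           
268                ..@##########@#.             
272                                             
276                                             
280                                             
now [ 5.2366e+02 -4.5330e+01  6.0820e+01 -7.0000e-02  6.6000e-01 -1.0000e-01] 182.31
 sl,sr,+x,el,er
 [[523.8 -30.9  59.7]
 [523.5 -59.8  62. ]
 [535.1 -46.1  51.9]
 [496.2 -33.9  81.5]
 [496.  -52.9  83. ]]
```

Both ends stand at about 80 mm and the ring centre is at (523.5,−40.5), loose on the spindle. The pick shows back at its stand. Descending to grip the ring across its sides.

```bash
python3 -m inch '[[[-0.02,0,0.3],-1,-0.25],[[0,0,0.4],0,-0.25],[[0,0,0.4],0,-0.25],[[0,0,0.34],0,-0.25],[[0,0,0.1],0,-0.25],[[0,0,0],0,1],[[0,0,0],0,1],[[0,0,0],0,1],[[0,0,0],0,1],[[0,0,0],0,1]]'
```

```text
t: 54.85
eef_pos: [523.5, -41.0, 50.1]
tcp_rot: [-3.142, 0.001, 3.088]
ft_force: [-0.0, 0.2, 6.0]
opening: 0.341
grip_force: 30.0
```

```bash
python3 -m inch '[[[0,0,-0.15],0,1],[[0,0,-0.4],0,1],[[0,0,-0.5],0,1],[[0,0,-0.3],0,1],[[0.184,-0.74,0],0,1],[[0.184,-0.74,0],0,1],[[0.184,-0.74,0],0,1],[[0.184,-0.74,0],0,1],[[0,0,0],0,1],[[0,0,0],0,1]]'
python3 - <<'E'
from h import *
s=env.state(); e=s["eef_pos"]; print(e)
w=eyes.read_camera("wrist"); sc=eyes.read_camera("scene"); tp=eyes.read_camera("top")
for n,p in(("w",w),("s",sc),("t",tp)):
  for t in("ring","ring_end_l","ring_side_l","dish"):
    print(n,t,[(round(d["score"],2),np.round(d["centre"]).astype(int).tolist(),atz(p,d["centre"],e[2]+11 if t!="dish" else 0)[:2].round().tolist()) for d in eyes.spot_point(t,p)[:2]])
for t in("ring_end_l","ring"):
  for a in eyes.spot_point(t,w)[:2]:
    for b in eyes.spot_point(t,sc)[:2]:
      X=tri([(w,a["centre"]),(sc,b["centre"])]); er=np.linalg.norm(proj(w,X)[0]-a["centre"])
      if er<5: print(t,X.round(),er)
E
```

```text
t: 56.1
eef_pos: [469.5, -215.6, 130.8]
tcp_rot: [3.141, -0.0, 3.088]
ft_force: [-0.2, 0.4, -0.5]
opening: 0.343
grip_force: 30.0
[ 469.48989913 -215.62170691  130.75445861]
w ring [(0.6, [311, 319], [471.0, -216.0]), (0.44, [112, 118], [376.0, -295.0])]
w ring_end_l [(0.74, [261, 292], [445.0, -227.0]), (0.58, [259, 334], [445.0, -208.0])]
w ring_side_l [(0.84, [313, 288], [471.0, -230.0]), (0.65, [307, 349], [470.0, -202.0])]
w dish [(0.64, [237, 325], [471.0, -211.0])]
s ring [(0.47, [160, 268], [476.0, -223.0])]
s ring_end_l []
s ring_side_l [(0.52, [166, 272], [477.0, -200.0])]
s dish [(0.86, [211, 273], [475.0, -214.0]), (0.8, [157, 361], [167.0, -312.0])]
t ring []
t ring_end_l [(0.29, [140, 370], [679.0, -49.0])]
t ring_side_l []
t dish []
```

```bash
python3 -m inch '[[[0,0,0.4],0,1],[[0,0,0.5],0,1],[[0,0,0.5],0,1],[[0,0,0.4],0,1],[[0,0,0.17],0,1],[[0,0,0.03],0,1],[[0,0,0],0,1],[[0,0,0],0,0.2],[[0,0,0],0,0],[[0,0,0],0,0]]'
```

```text
t: 58.4
eef_pos: [469.7, -216.0, 10.9]
tcp_rot: [-3.141, 0.0, 3.088]
ft_force: [-0.3, 0.3, -0.3]
opening: 0.489
grip_force: 0.0
```

```bash
python3 -m inch '[[[0,0,0],0,0],[[0,0,-0.3],0,0],[[0,0,-0.5],0,0],[[0,0,-0.5],0,0],[[0,0,-0.5],0,0],[[0,0,-0.5],0,0],[[0,0,0],0,0],[[0,0,0],0,0],[[0,0,0],0,0],[[0,0,0],0,0]]'
python3 - <<'E'
from h import *
s=env.state(); e=s["eef_pos"]; print(e,s["t"])
w=eyes.read_camera("wrist"); sc=eyes.read_camera("scene")
for n,p in(("w",w),("s",sc)):
  for t,z in(("ring",7),("ring_end_l",7),("ring_side_l",7),("dish",0),("pick",8),("stand",0)):
    print(n,t,[(round(d["score"],2),np.round(d["centre"]).astype(int).tolist(),atz(p,d["centre"],z)[:2].round(1).tolist()) for d in eyes.spot_point(t,p)[:2]])
for t in("ring_end_l","ring_side_l","ring"):
  for a in eyes.spot_point(t,w)[:2]:
    for b in eyes.spot_point(t,sc)[:2]:
      X=tri([(w,a["centre"]),(sc,b["centre"])]); er=np.linalg.norm(proj(w,X)[0]-a["centre"])
      if er<4: print(t,X.round(1),er.round(1))
E
```

```text
t: 59.65
eef_pos: [469.4, -215.8, 147.9]
tcp_rot: [3.141, -0.001, 3.088]
ft_force: [-0.3, 0.9, 0.2]
opening: 0.497
grip_force: 0.0
[ 469.42216941 -215.82714003  147.85922182] 59.65
w ring [(0.98, [232, 320], [468.8, -215.4]), (0.17, [187, 330], [430.6, -204.9])]
w ring_end_l [(0.77, [187, 328], [430.4, -206.7]), (0.57, [189, 304], [430.8, -226.4])]
w ring_side_l [(0.64, [233, 302], [468.6, -230.2]), (0.64, [192, 309], [433.5, -222.7])]
w dish [(0.89, [230, 322], [468.3, -213.1])]
w pick [(0.56, [183, 328], [427.2, -206.1])]
w stand []
s ring [(0.68, [207, 275], [468.0, -214.5])]
s ring_end_l [(0.69, [206, 290], [433.7, -203.2]), (0.62, [203, 284], [442.7, -220.1])]
s ring_side_l [(0.51, [204, 277], [458.4, -223.6]), (0.46, [210, 280], [461.8, -199.0])]
s dish [(0.88, [210, 273], [473.9, -215.2]), (0.75, [158, 362], [166.4, -305.5])]
s pick [(0.88, [335, 357], [495.0, 220.5])]
s stand [(0.98, [336, 360], [489.1, 219.2])]
ring_end_l [ 431.3 -206.9    3.4] 0.7
ring [ 468.3 -215.1    6.8] 0.7
```

```bash
python3 -c "
from cell import env
print(env.job_done())"
```

```text
the job is handed in; nothing more can be done
None
```

I handed the job in at about 60 s. By the last camera readings the ring lies flat in the small green dish and the pick is upright in its stand, but the hand-in returned no verdict, and that the ring cleared both lips is my camera estimate.

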